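Lay out a trial display of weaving tools

ROBOT

A 6-joint arm with a two-finger parallel gripper is mounted at the origin on the work surface. World frame = base frame: x ahead of the robot, y to its left, z up, the work surface at z = 0. Lengths are in m, angles in rad, forces in N, time in s.
With the tool pointing down it reaches from about 0.35 to 0.925 m from the base axis. Payload 6.4 kg.
Tool frame: the origin (TCP) lies midway between the tips of the shut fingers; the grasp point (between the pads) lies 19 mm behind it; y points along the fingers, x is the direction in which the jaws open and shut, and the axes are right-handed (so a half turn about y gives the same grasp; the last joint's range is limited). The gripper opens to 94 mm and grips with 3 to 60 N. Pads are 16 mm wide; open, the fingers measure 119 mm over their backs; the gripper's body (75 mm by 177 mm) begins 78 mm behind the grasp point.
Start: joints at [-1.463, 0.245, 1.558, -0, 1.339, -0.174], TCP at [0.181, -0.624, 0.205] pointing down, gripper open.
Joint ranges: [-3.13, 3.13], [-1.02, 2.26], [0.13, 2.54], [-0.95, 4.09], [0.21, 2.88], [-2.74, 2.74]. Speed limits (rad/s): [2.57, 2.57, 3.14, 3.14, 3.14, 3.14].

INTERFACE

Orientations are given as a unit quaternion [x, y, z, w].
In Python, from bench import env, viewer gives the robot as it stands.
- The arm moves only by the tool move_arm, never from a script. Its arguments are lists of equal length, an entry for each row: "twist": the turn, a rotation vector about the world's x, y, z in degrees, a list of three; "delta_pos": the shift along the world's x, y, z in m, a list of three; "fingers": the opening, from -1 (shut) to 1 (fully open), so that 0 is half open. In form: {"twist": [[wx, wy, wz], ...], "delta_pos": [[tx, ty, tz], ...], "fingers": [fingers, ...]}. A call has 1 to 12 rows; each row shifts and turns the commanded pose from where the row before left it; what a row does not reach is not made up. A row lasts 1/10 s, in which the tool goes at most 50 mm and 8.59 degrees, less where a joint would pass 70% of its speed; a pose out of reach is approached as far as the arm can. A call with a gripper value outside its range is refused whole. The fingers move at their own pace and stop on an object; the grip force is fixed at half the most. Time passes only in rows, so rows that do not move let the fingers close. It gives the time, the measured TCP pose, the force and the opening at its end, in the units of the state.
- env.observe(): the state, without advancing time (a new reading comes with each control period).
- viewer.grab_frame(name): name is "scene" or "top" or "wrist"; returns the picture (480x640x3 uint8, red, green, blue); there is no depth.
- viewer.camera_params(name): a dict with "fx", "fy", "cx", "cy" (pixels), "world_from_camera" (4x4, takes a point from camera to world coordinates). Camera axes: x right, y down, z forward; pixel columns grow to the right and rows downward; lengths in m; the calibration is good to about 2 mm. A picture is of the moment at which its call begins: read the wrist's pose just before it. camera_params takes no time and is no camera call; for the wrist camera it gives the pose at the moment of the call.
- env.hand_in(): hands the job in, once; it reports no verdict.
The state is a dict: "time_s": time; "joint_pos": joint angles; "joint_velocities": joint speeds; "joint_efforts": joint torques, N m; "tcp_pos": TCP position; "tool_rot": TCP orientation; "wrist_force": force on the tool from outside, world axes, zero at the start; "ft_torque": the same for the moment, N m; "grip_width": opening from 0.0 (shut) to 1.0 (fully open).
Only numpy, scipy, OpenCV 4.12 (cv2) and the standard library are available. Lean on these libraries where they do the work, as an engineer would, in place of code of your own. Each camera call takes 0.05 s, during which the arm holds its last target.

TASK

Lay out the trial display on the grey base board: stand the clay loom weight on the tall square block with its sides square to it, the bobbin upright on the round plinth, and the spindle whorl flat on the low oblong slab, each centred on its block. On the board itself, lay the shuttle in front of the bobbin's plinth, centred on it and parallel to the board's front edge, and set the caption wedge in front of the loom weight's block, centred on it, with its sloping face squarely to the board's front edge, both wholly on the board and clear of the blocks. Set everything down without dropping it, let it all go, and leave the steel weight where it stands.

Things in the scene. Friction and masses are not known exactly. Their poses are not given: they have to be found in the camera images.
- board: Sizes in mm. Grey base board, 260 deep (its x) x 450 wide (its y) x 12 thick, fixed on the table, turned up to 9 degrees. Origin: centre of its underside. Its x points to its back; its front is the long edge nearest the robot, 130 from the origin. The three white blocks stand in a row towards its back, about 135 apart, in any order, axes parallel to the board's; the strip before them is empty.
- tall_block: Sizes in mm. Tall white block with a square top, 64 x 64 and 90 high, fixed on the board. Origin at the centre of its underside, on the board's top; z up.
- round_plinth: Sizes in mm. Round white plinth, 64 in diameter and 60 high, fixed on the board. Origin at the centre of its underside, on the board's top; z up.
- oblong_slab: Sizes in mm. Low white slab with an oblong top, 60 deep (x) x 90 wide (y) and 30 high, fixed on the board. Origin at the centre of its underside, on the board's top; z up.
- loom_weight: Sizes in mm. Loose fired-clay loom weight: upright slim truncated pyramid, 55 square near its foot, 42 square near its top, 75 high, dark hole of 9 through its upper part, 0.28 kg. Origin: centre of its underside, z up, x and y square to its sides. Like the other four pieces it starts on a white padding sheet, 5 thick, beside the board.
- bobbin: Sizes in mm. Loose turned wooden bobbin, no thread, standing upright, 64 high: foot flange 40 in diameter and 9 thick, waist 22 in diameter, top flange 36 in diameter from 51 to 64 above its foot, 0.04 kg. Origin: centre of its underside, z up. Starts on a 5 thick padding sheet.
- whorl: Sizes in mm. Loose stone spindle whorl: grey disc with bevelled rims lying flat, 44 in diameter (upright band from 8 to 15 above its underside), 22 high, flat underside 28 in diameter, dark hole of 9 in the middle, 0.05 kg. Origin: centre of its underside, z up. Starts on a 5 thick padding sheet.
- shuttle: Sizes in mm. Loose small boat shuttle of dark wood with brass points, lying open side up with a bare pirn in its hollow: 130 long (its y), 34 wide (its x; sides straight and upright over the middle 74), 22 high, 0.08 kg. Origin: centre of its underside, z up. Starts on a 5 thick padding sheet.
- caption: Sizes in mm. Loose caption wedge, a small aluminium label block: 44 wide (its y), 32 deep (its x), 42 high at the back. Its front, towards its -x, is upright for the lowest 22, then slopes back to the top, with a blank card on the slope; back and sides upright. 0.07 kg. Origin: centre of its underside, z up. Starts on a 5 thick padding sheet.
- steel_weight: Sizes in mm. Bystander: polished steel disc weight with a small knob on top, 54 in diameter, disc 30 high, 54 high with its knob, 0.6 kg, standing loose on the table near the right back corner of the board (seen from the robot). Origin: centre of its underside.

How it is judged:
By the outcome, as a careful person would: the job done as asked, in the order asked, and still so for the second after the job is handed in, with the robot touching nothing.
It also fails if it takes over 125 s, if anything falls off the work surface, if the arm or the gripper's body presses on something with over 40 N, if the wrist force passes 120 N, or if a joint passes its speed limit or range.

## Working session

There is one attempt and no reset: what is moved stays moved. The work goes in short steps, Python scripts to look and compute and a tool call to move; the robot and the scene stay as the last step left them, time stands still between calls to the robot, and variables do not carry over. Pictures are saved under pics/ and viewed, and the job is handed in when it is done.

Besides the shell and the picture viewer there is one more tool, called as a command line: name --argument value ..., lists and objects as JSON in quotes. move_arm: Moves the arm, as the interface text tells. Its arguments: {"type":"object","properties":{"twist":{"type":"array"},"delta_pos":{"type":"array"},"fingers":{"type":"array"}},"required":["twist","delta_pos","fingers"]}

```bash
ls; mkdir -p pics
python3 - <<'E'
from bench import env, viewer
import cv2
print(env.observe())
for n in ("scene","top","wrist"):
    p=viewer.camera_params(n); print(n,p)
    cv2.imwrite(f"pics/{n}0.png",viewer.grab_frame(n)[:,:,::-1])
E
```

```text
pics
{'time_s': 0.0, 'joint_pos': array([-1.46308503e+00,  2.45804483e-01,  1.55901048e+00, -5.49623262e-05,
        1.33867929e+00, -1.74113720e-01]), 'joint_velocities': array([-5.51420774e-05,  4.09919255e-04, -1.40566398e-03, -2.74084756e-04,
       -5.33724272e-04,  4.58482130e-04]), 'joint_efforts': array([ 1.45893540e-03, -4.15823257e+01, -3.14606130e+01,  6.85122027e-02,
        3.33539362e-02, -1.50651749e-04]), 'tcp_pos': array([ 0.18068782, -0.62375539,  0.2043534 ]), 'tool_rot': array([-0.56479188,  0.42529019, -0.42434386,  0.56574789]), 'wrist_force': array([-1.22963314, -0.19324541, -0.74687261]), 'ft_torque': array([-0.00975828,  0.01894358, -0.02558332]), 'grip_width': 0.9956072631496627}
scene {'fx': 459.0376212260135, 'fy': 459.0376212260135, 'cx': 319.873519805273, 'cy': 240.63661052354, 'world_from_camera': array([[ 0.29641123,  0.72416167, -0.6226799 ,  1.16231264],
       [ 0.95498703, -0.23281452,  0.18384008, -0.13928054],
       [-0.01183898, -0.64914349, -0.76057384,  0.7868056 ],
       [ 0.        ,  0.        ,  0.        ,  1.        ]])}
top {'fx': 448.9697722549047, 'fy': 448.9697722549047, 'cx': 317.60627478032194, 'cy': 240.20858614709496, 'world_from_camera': array([[ 0.02163656, -0.98129944,  0.19126754,  0.34965016],
       [-0.99944541, -0.02607385, -0.02071279,  0.03772913],
       [ 0.02531253, -0.19071331, -0.98131937,  1.00144771],
       [ 0.        ,  0.        ,  0.        ,  1.        ]])}
wrist {'fx': 425.8872991690364, 'fy': 425.8872991690364, 'cx': 311.20082664053723, 'cy': 241.94879731216315, 'world_from_camera': array([[ 0.27925838, -0.92659158, -0.25187852,  0.25452749],
       [-0.96021202, -0.27023329, -0.07047588, -0.60308821],
       [-0.00276361,  0.26153777, -0.96518929,  0.38383678],
       [ 0.        ,  0.        ,  0.        ,  1.        ]])}
```

View pics/top0.png

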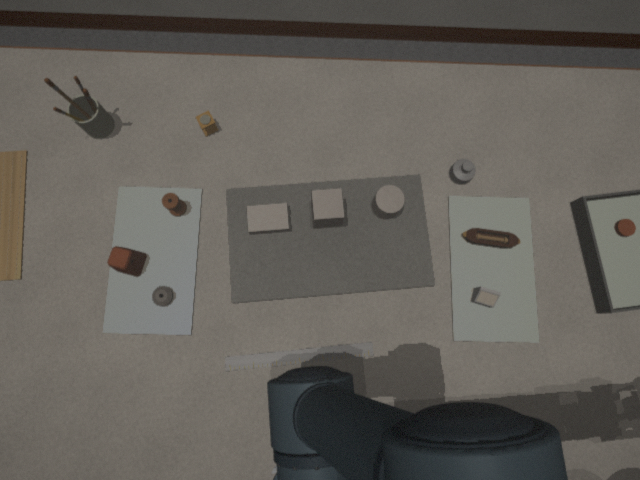

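View pics/scene0.png

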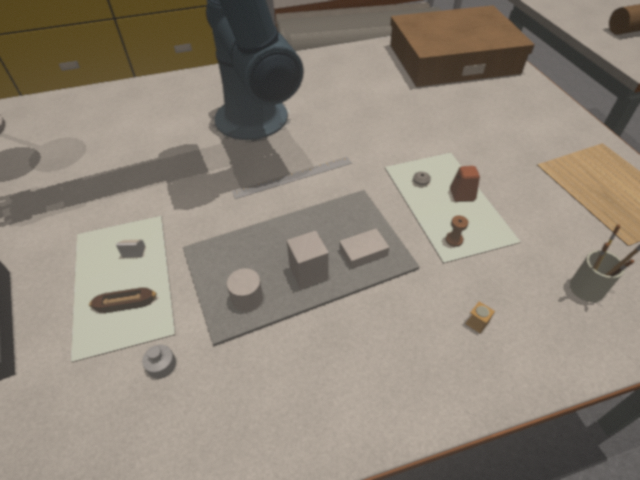

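View pics/wrist0.png

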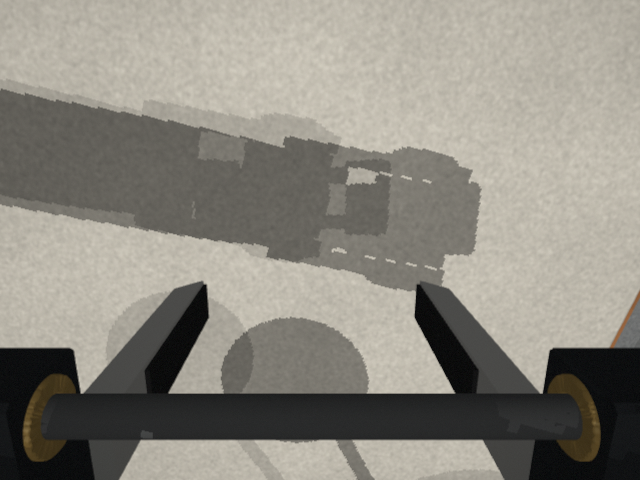

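```bash
cat > h.py <<'E'
from bench import env, viewer
import cv2, numpy as np
from scipy.spatial.transform import Rotation as R
from scipy.optimize import least_squares
def ray(P,u,v,z):
    T=P["world_from_camera"]; d=T[:3,:3]@np.array([(u-P["cx"])/P["fx"],(v-P["cy"])/P["fy"],1.]); o=T[:3,3]
    return o+d*(z-o[2])/d[2]
def proj(P,X):
    T=P["world_from_camera"]; c=(np.atleast_2d(X)-T[:3,3])@T[:3,:3]
    return np.c_[P["fx"]*c[:,0]/c[:,2]+P["cx"],P["fy"]*c[:,1]/c[:,2]+P["cy"]]
def tool():
    s=env.observe(); M=R.from_quat(s["tool_rot"]).as_matrix()
    print("t",round(s["time_s"],2),"tcp",s["tcp_pos"].round(4),"jawyaw",np.degrees(np.arctan2(M[1,0],M[0,0])).round(2),"ydir",M[:,1].round(4),"q",s["joint_pos"].round(2),"grip",round(s["grip_width"]*94,1),"F",s["wrist_force"].round(1))
    return s,M
def shot(n,f,crop=None,scale=1):
    import json
    s,M=tool(); P=viewer.camera_params(n); im=viewer.grab_frame(n)[:,:,::-1]
    cv2.imwrite(f"pics/{f}_raw.png",im)
    json.dump({k:(v.tolist() if hasattr(v,'tolist') else v) for k,v in P.items()},open(f"pics/{f}.json","w"))
    return P,im
def load(f):
    import json
    P=json.load(open(f"pics/{f}.json")); P["world_from_camera"]=np.array(P["world_from_camera"]); return P
def crop(f,x0,y0,x1,y1,s,out):
    im=cv2.imread(f"pics/{f}_raw.png")[y0:y1,x0:x1]
    im=cv2.resize(im,None,fx=s,fy=s,interpolation=cv2.INTER_CUBIC)
    for x in range((x0//20+1)*20,x1,20):
        cv2.line(im,((x-x0)*s,0),((x-x0)*s,6),(0,0,255),1); cv2.putText(im,str(x),((x-x0)*s-10,16),0,.35,(0,0,255),1)
    for y in range((y0//20+1)*20,y1,20):
        cv2.line(im,(0,(y-y0)*s),(6,(y-y0)*s),(0,0,255),1); cv2.putText(im,str(y),(8,(y-y0)*s+4),0,.35,(0,0,255),1)
    cv2.imwrite(f"pics/{out}.png",im)
E
python3 - <<'E'
from h import *
P=viewer.camera_params("top")
for n,u,v,z in [("loom",120,258,.08),("bob",170,201,.069),("whorl",163,295,.027),("shut",491,238,.02),("cap",486,296,.035),("slab",268,218,.042),("tall",328,206,.102),("rnd",390,200,.072),("steel",463,169,.03),
 ("b1",227,188,.012),("b2",419,175,.012),("b3",433,287,.012),("b4",233,301,.012)]:
    print(n,ray(P,u,v,z).round(3))
E
```

```text
loom [0.481 0.423 0.08 ]
bob [0.608 0.335 0.069]
whorl [0.411 0.346 0.027]
shut [ 0.556 -0.373  0.02 ]
cap [ 0.425 -0.349  0.035]
slab [0.583 0.127 0.042]
tall [ 0.598 -0.001  0.102]
rnd [ 0.623 -0.136  0.072]
steel [ 0.714 -0.313  0.03 ]
b1 [0.659 0.227 0.012]
b2 [ 0.703 -0.216  0.012]
b3 [ 0.444 -0.241  0.012]
b4 [0.403 0.198 0.012]
```

move_arm --twist '[[0,0,-2],[0,0,-2],[0,0,-2],[0,0,-2],[0,0,-2],[0,0,-2],[0,0,-2],[0,0,-2],[0,0,0],[0,0,0]]' --delta_pos '[[0.03,0.033,0.005],[0.03,0.033,0.005],[0.03,0.033,0.005],[0.03,0.033,0.005],[0.03,0.033,0.005],[0.03,0.033,0.005],[0.03,0.033,0.005],[0.03,0.033,0.005],[0,0,0],[0,0,0]]' --fingers '[1,1,1,1,1,1,1,1,1,1]'

```text
time_s: 1.15
tcp_pos: [0.4211, -0.3598, 0.2453]
tool_rot: [0.501, -0.499, 0.499, -0.501]
wrist_force: [-0.9, -0.1, -0.8]
grip_width: 1.004
```

Run:
```python
from h import *
P,im=shot("wrist","w1"); print(P["world_from_camera"].round(3))
```

```text
t 1.15 tcp [ 0.4211 -0.3598  0.2453] jawyaw -89.73 ydir [-4.e-04 -2.e-04 -1.e+00] q [-0.91 -0.01  1.76 -0.    1.39  0.65] grip 94.4 F [-0.9 -0.1 -0.8]
[[ 0.006 -0.965 -0.263  0.498]
 [-1.    -0.006 -0.001 -0.36 ]
 [-0.001  0.263 -0.965  0.425]
 [ 0.     0.     0.     1.   ]]
```

View pics/w1_raw.png

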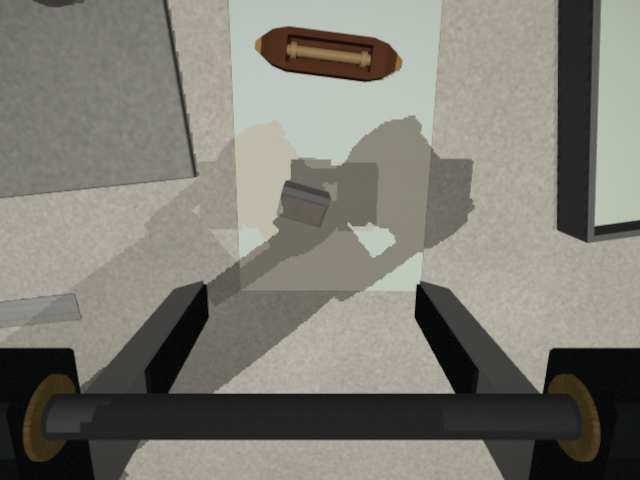

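Run:
```python
from h import *
crop("w1",250,150,370,250,6,"w1a"); crop("w1",240,10,420,100,4,"w1b")
```

```text
(no output)
```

View pics/w1a.png

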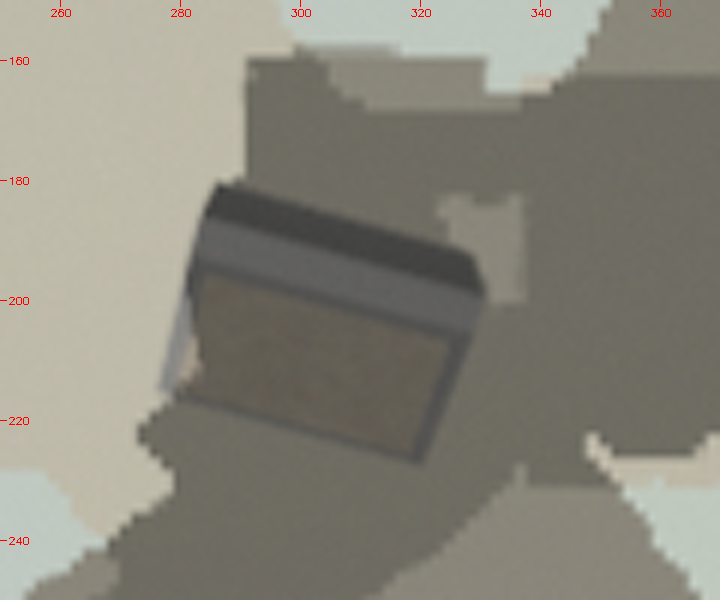

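View pics/w1b.png

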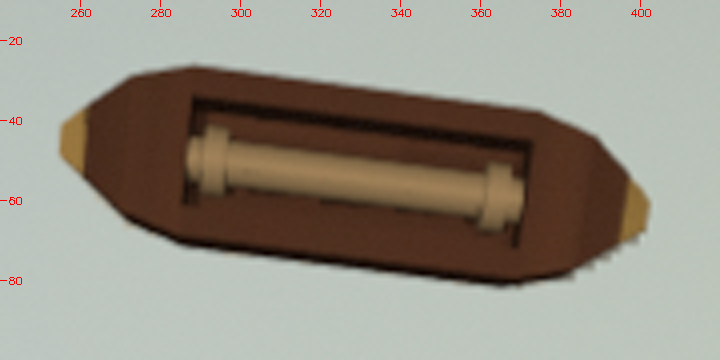

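Run:
```python
from h import *
P=load("w1")
def fit(P,pts,obs,x0):
    pts=np.array(pts);obs=np.array(obs)
    def W(p): c,s=np.cos(p[2]),np.sin(p[2]); return np.c_[p[0]+c*pts[:,0]-s*pts[:,1],p[1]+s*pts[:,0]+c*pts[:,1],pts[:,2]]
    r=least_squares(lambda p:(proj(P,W(p))-obs).ravel(),x0)
    print(r.x[:2].round(4),np.degrees(r.x[2]).round(2)); print(r.fun.reshape(-1,2).round(1).tolist())
# caption x back=+.016; image up=+x, left=+y
fit(P,[[.016,.022,.047],[.016,-.022,.047],[-.016,.022,.027],[-.016,-.022,.027],[.016,.022,.005],[.016,-.022,.005]],
 [[284.5,187],[331,199.5],[277.5,215.5],[320,227],[286.5,181],[328,192]],[.43,-.35,0])
fit(P,[[0,.065,.016],[0,-.065,.016],[.017,.037,.027],[.017,-.037,.027],[-.017,.037,.027],[-.017,-.037,.027]],
 [[255.5,45],[402,65],[287,27],[375,38],[285,70],[366,81]],[.55,-.37,0])
```

```text
[ 0.425 -0.352] -14.99
[[-1.0, -0.7], [0.1, -0.2], [-1.0, 0.4], [1.0, 0.8], [-0.3, -0.5], [1.3, 0.3]]
[ 0.5582 -0.374 ] -6.73
[[-0.1, 1.1], [-1.6, 0.5], [1.3, -0.4], [-0.7, 0.3], [-0.9, -0.9], [2.0, -0.7]]
```

move_arm --twist '[[0,0,0],[0,0,0],[0,0,0],[0,0,0],[0,0,0],[0,0,0],[0,0,0],[0,0,0],[0,0,0],[0,0,0]]' --delta_pos '[[0.003,0.035,0.01],[0.003,0.035,0.01],[0.003,0.035,0.01],[0.003,0.035,0.01],[0.003,0.035,0.01],[0.003,0.035,0.01],[0.003,0.035,0.01],[0.003,0.035,0.01],[0.003,0.035,0.01],[0,0,0]]' --fingers '[1,1,1,1,1,1,1,1,1,1]'

```text
time_s: 2.2
tcp_pos: [0.4482, -0.0441, 0.3369]
tool_rot: [-0.501, 0.498, -0.499, 0.502]
wrist_force: [-0.5, -1.2, 0.6]
grip_width: 1.001
```

Run:
```python
from h import *
P,im=shot("wrist","w2")
```

```text
t 2.2 tcp [ 0.4482 -0.0441  0.3369] jawyaw -89.71 ydir [ 2.6e-03 -4.0e-04 -1.0e+00] q [-0.35 -0.33  1.88  0.    1.59  1.21] grip 94.1 F [-0.5 -1.2  0.6]
```

View pics/w2_raw.png

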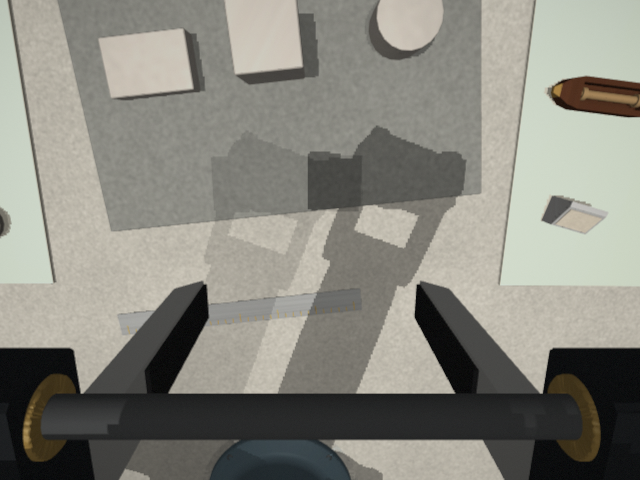

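move_arm --twist '[[0,0,0],[0,0,0],[0,0,0],[0,0,0],[0,0,0]]' --delta_pos '[[0.03,0.01,0],[0.04,0.01,0],[0.04,0.01,0],[0.01,0.005,0],[0,0,0]]' --fingers '[1,1,1,1,1]'

```text
time_s: 2.75
tcp_pos: [0.5681, -0.0118, 0.3337]
tool_rot: [0.501, -0.501, 0.499, -0.5]
wrist_force: [-0.5, -0.1, 0.6]
grip_width: 0.999
```

Run:
```python
from h import *
P,im=shot("wrist","w3")
```

```text
t 2.75 tcp [ 0.5681 -0.0118  0.3337] jawyaw -89.93 ydir [-3.2e-03  3.0e-04 -1.0e+00] q [-0.22 -0.02  1.62 -0.    1.55  1.35] grip 93.9 F [-0.5 -0.1  0.6]
```

View pics/w3_raw.png

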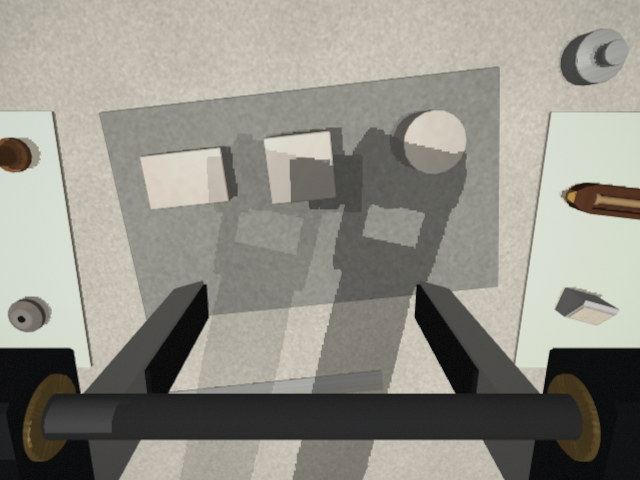

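Run:
```python
from h import *
crop("w3",90,60,290,230,4,"w3a"); crop("w3",250,60,510,230,3,"w3b"); crop("w3",120,200,510,330,2,"w3c")
```

```text
(no output)
```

View pics/w3a.png

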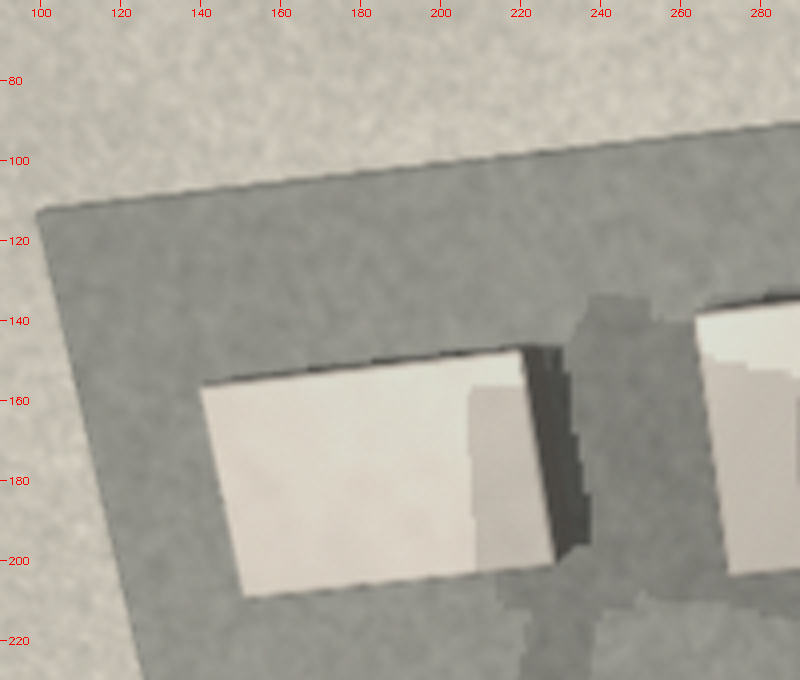

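View pics/w3b.png

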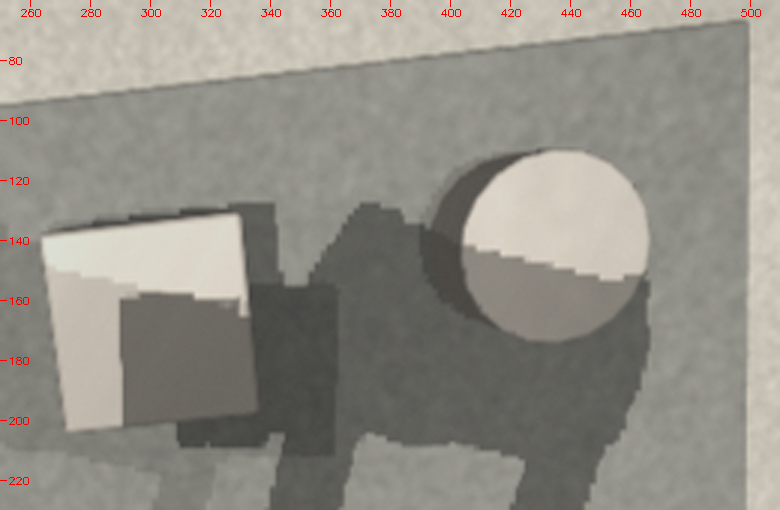

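View pics/w3c.png

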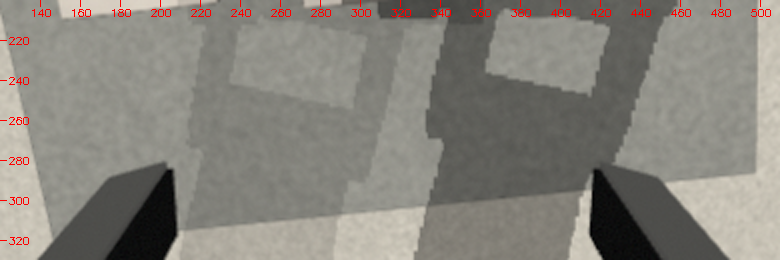

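Run:
```python
from h import *
P=load("w3")
B=np.array([[.13,.225],[.13,-.225],[-.13,-.225]]);Bo=[[99.5,112.5],[499,67],[498,286.5]]
S=np.array([[.03,.045],[.03,-.045],[-.03,-.045],[-.03,.045]]);So=[[140,156],[220.3,147.5],[228.5,200.5],[151,209.7]]
Tb=np.array([[.032,.032],[.032,-.032],[-.032,-.032],[-.032,.032]]);To=[[264,138.5],[330,131],[336,197],[272,203.5]]
a=np.radians([0,90,180,270]); C=.032*np.c_[np.cos(a),np.sin(a)]
def cir(c):
    th=np.linspace(0,2*np.pi,360); q=proj(P,np.c_[c[0]+.032*np.cos(th),c[1]+.032*np.sin(th),np.full(360,.072)])
    return [q[:,0].min()-404,q[:,0].max()-466.3,q[:,1].min()-109.8,q[:,1].max()-174]
def res(p):
    M=np.array([[np.cos(p[2]),-np.sin(p[2])],[np.sin(p[2]),np.cos(p[2])]])
    o=[]
    for c,pt,z,ob in((p[:2],B,.012,Bo),(p[3:5],S,.042,So),(p[5:7],Tb,.102,To)):
        w=pt@M.T+c; o.append((proj(P,np.c_[w,np.full(len(w),z)])-ob).ravel())
    return np.concatenate(o+[cir(p[7:9])])
r=least_squares(res,[.55,0,.1,.58,.12,.6,0,.62,-.13]);p=r.x
print(p.round(4),np.degrees(p[2])); print(r.fun.round(1))
M=np.array([[np.cos(p[2]),-np.sin(p[2])],[np.sin(p[2]),np.cos(p[2])]])
for i in(3,5,7): print(((p[i:i+2]-p[:2])@M).round(4))
```

```text
[ 0.5536 -0.0088  0.1101  0.5876  0.1278  0.6054 -0.0012  0.6285 -0.1363] 6.3096470267419225
[-1.7  0.2  1.3 -0.5  0.3  0.9 -1.  -0.1  0.5 -0.8  1.1  0.9 -0.6  0.2
 -1.3 -0.8  0.7 -0.9  0.9  0.7 -0.3  1.2 -0.7  0.7 -0.4  0.5]
[0.0488 0.132 ]
[0.0523 0.0018]
[ 0.0604 -0.135 ]
```

move_arm --twist '[[0,0,0],[0,0,0],[0,0,0],[0,0,0],[0,0,0],[0,0,0],[0,0,0],[0,0,0],[0,0,0],[0,0,0],[0,0,0]]' --delta_pos '[[-0.013,0.037,-0.005],[-0.013,0.037,-0.005],[-0.013,0.037,-0.005],[-0.013,0.037,-0.005],[-0.013,0.037,-0.005],[-0.013,0.037,-0.005],[-0.013,0.037,-0.005],[-0.013,0.037,-0.005],[-0.013,0.037,-0.005],[-0.013,0.037,-0.005],[0,0,0]]' --fingers '[1,1,1,1,1,1,1,1,1,1,1]'

```text
time_s: 3.9
tcp_pos: [0.4356, 0.3609, 0.285]
tool_rot: [0.502, -0.499, 0.498, -0.501]
wrist_force: [0.3, -0.4, -0.5]
grip_width: 1.0
```

Run:
```python
from h import *
P,im=shot("wrist","w4")
crop("w4",180,0,400,170,3,"w4a");crop("w4",180,130,400,290,3,"w4b")
```

```text
t 3.9 tcp [0.4356 0.3609 0.285 ] jawyaw -89.66 ydir [-0.0012 -0.     -1.    ] q [ 0.49 -0.01  1.69  0.    1.46  2.06] grip 94.0 F [ 0.3 -0.4 -0.5]
```

View pics/w4_raw.png

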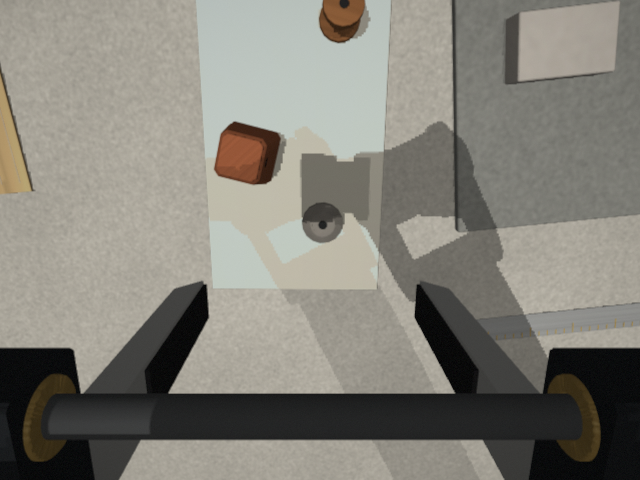

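Run:
```python
from h import *
crop("w4",200,110,300,200,8,"w4a");crop("w4",280,180,380,250,6,"w4b");crop("w4",300,0,390,60,6,"w4c")
```

```text
(no output)
```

View pics/w4a.png

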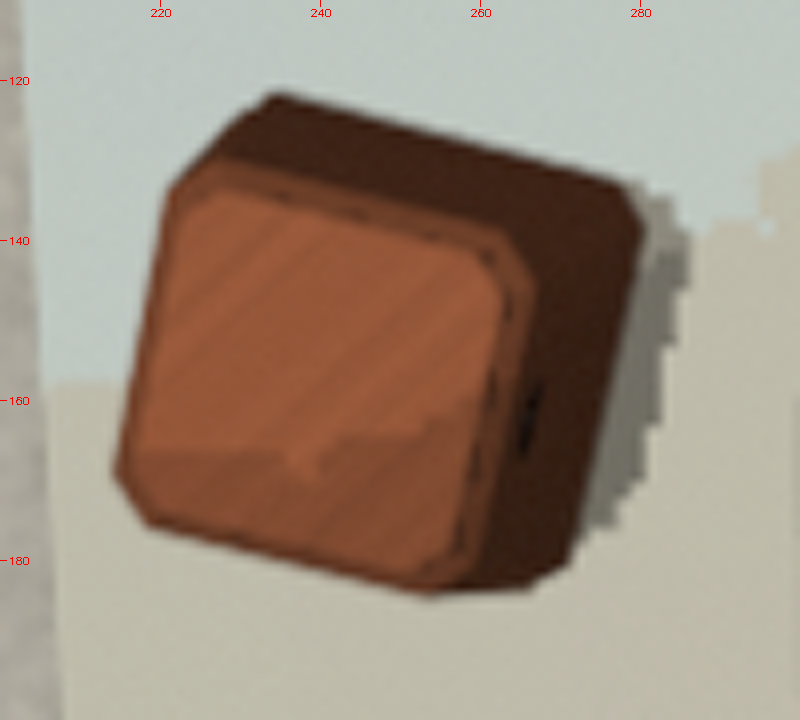

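View pics/w4b.png

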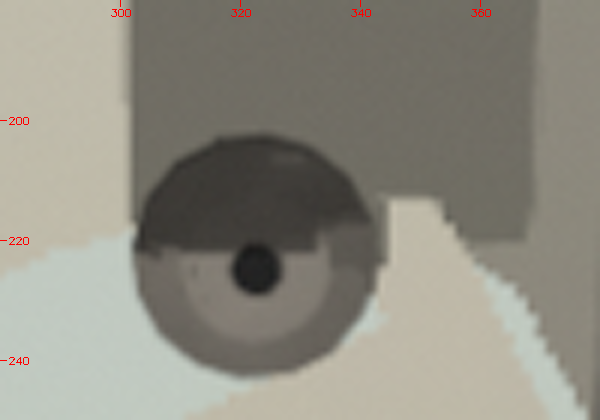

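View pics/w4c.png

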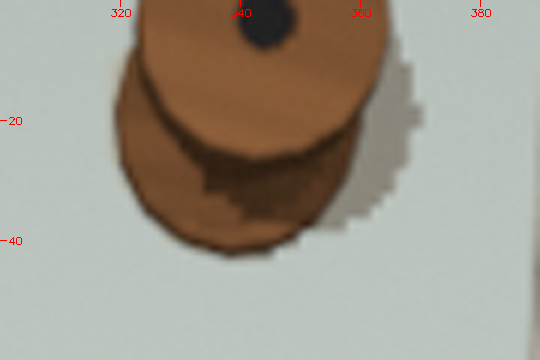

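```bash
cat >> h.py <<'E'
def fit(P,pts,obs,x0):
    pts=np.array(pts);obs=np.array(obs)
    def W(p): c,s=np.cos(p[2]),np.sin(p[2]); return np.c_[p[0]+c*pts[:,0]-s*pts[:,1],p[1]+s*pts[:,0]+c*pts[:,1],pts[:,2]]
    r=least_squares(lambda p:(proj(P,W(p))-obs).ravel(),x0)
    print(r.x[:2].round(4),np.degrees(r.x[2]).round(2)); print(r.fun.reshape(-1,2).round(1).tolist())
    return r.x
def ell(P,rad,z,u0,u1,v0,v1,x0):
    th=np.linspace(0,2*np.pi,360)
    def f(c):
        q=proj(P,np.c_[c[0]+rad*np.cos(th),c[1]+rad*np.sin(th),np.full(360,z)])
        e=[q[:,0].min(),q[:,0].max(),q[:,1].min(),q[:,1].max()]
        return [a-b for a,b in zip(e,(u0,u1,v0,v1)) if b is not None]
    r=least_squares(f,x0); print(r.x.round(4),r.fun.round(1)); return r.x
E
python3 - <<'E'
from h import *
P=load("w4")
a,b=.021,.0275
fit(P,[[a,a,.078],[a,-a,.078],[-a,a,.078],[-a,-a,.078]],[[222.3,128.7],[268,140.8],[214,173.8],[258.5,185.5]],[.48,.42,-.25])
fit(P,[[a,a,.078],[a,-a,.078],[-a,a,.078],[-a,-a,.078],[b,-b,.01]],[[222.3,128.7],[268,140.8],[214,173.8],[258.5,185.5],[281.5,133.5]],[.48,.42,-.25])
ell(P,.022,.0165,302.3,343.3,202.3,242.7,[.41,.34]); print(ray(P,322.5,224.5,.027))
ell(P,.018,.066,322.8,364.5,None,26.5,[.6,.33]); print(ray(P,344.3,3.5,.069))
E
```

```text
[0.4847 0.4243] -13.84
[[-0.2, -0.7], [0.9, -0.7], [-0.9, 0.9], [0.2, 0.7]]
[0.4846 0.4245] -13.69
[[-0.5, -0.6], [0.6, -0.7], [-1.0, 1.0], [0.0, 0.7], [1.0, -0.3]]
[0.4119 0.3485] [ 0.1 -0.1  0.2 -0.2]
[0.41237275 0.34910743 0.027     ]
[0.6123 0.3351] [-0.6  0.6  0. ]
[0.61112912 0.33476743 0.069     ]
```

move_arm --twist '[[0,0,8.4],[0,0,8.4],[0,0,8.4],[0,0,8.4],[0,0,8.4],[0,0,8.4],[0,0,8.4],[0,0,8.4],[0,0,8.4],[0,0,0],[0,0,0]]' --delta_pos '[[0.0054,0.007,-0.018],[0.0054,0.007,-0.018],[0.0054,0.007,-0.018],[0.0054,0.007,-0.018],[0.0054,0.007,-0.018],[0.0054,0.007,-0.018],[0.0054,0.007,-0.018],[0.0054,0.007,-0.018],[0.0054,0.007,-0.016],[0,0,0],[0,0,0]]' --fingers '[1,1,1,1,1,1,1,1,1,1,1]'

```text
time_s: 5.05
tcp_pos: [0.4871, 0.4211, 0.1261]
tool_rot: [0.701, -0.089, 0.09, -0.701]
wrist_force: [0.5, 0.2, 0.8]
grip_width: 1.002
```

Run:
```python
from h import *
P,im=shot("wrist","w5")
```

```text
t 5.05 tcp [0.4871 0.4211 0.1261] jawyaw -14.53 ydir [ 3.e-04 -2.e-04 -1.e+00] q [ 0.54  0.31  1.63 -0.    1.2   0.79] grip 94.2 F [0.5 0.2 0.8]
```

View pics/w5_raw.png

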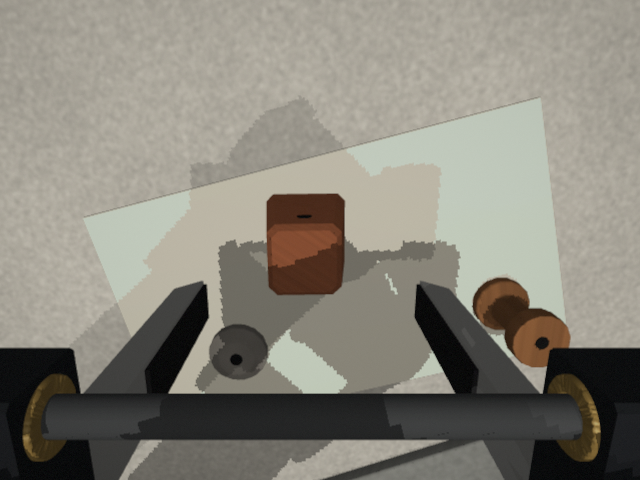

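Run:
```python
from h import *
P=load("w5")
crop("w5",250,180,360,310,5,"w5a")
print(proj(P,[[.4871,.4211,.1261],[.4846,.4245,.08]]))
```

```text
[[309.80171053 300.84887489]
 [304.16245197 263.66027438]]
```

View pics/w5a.png

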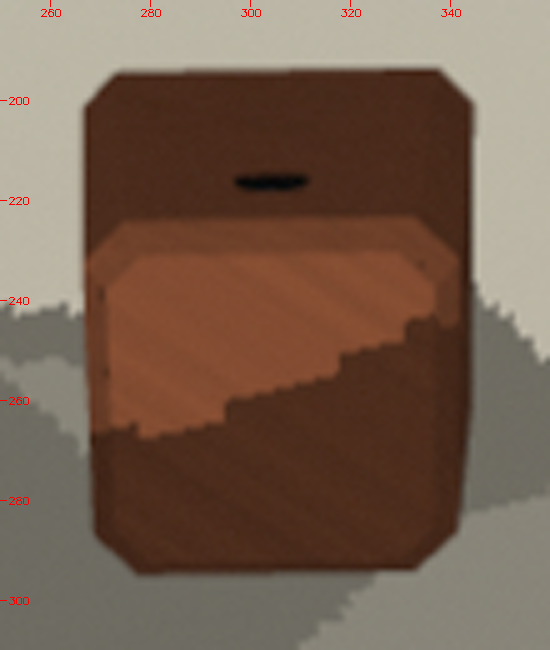

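Run:
```python
from h import *
P=load("w5")
a,b=.021,.0275
# image up here = +y-ish (camera up dir), right=+x
for zt in (.075,.077,.08):
  x=fit(P,[[-a,a,zt],[a,a,zt],[a,-a,zt],[-a,-a,zt],[-b,b,.01],[b,b,.01]],[[267,223.5],[342,223],[341,294],[269.5,294],[266.5,194.3],[344.7,193.8]],[.48,.42,-.25])
```

```text
[0.4851 0.4252] -14.1
[[-0.5, 0.1], [0.3, 0.1], [0.4, -0.1], [-0.5, 0.3], [-0.2, -0.2], [0.5, -0.2]]
[0.4852 0.4257] -14.09
[[-0.8, 0.1], [0.7, 0.1], [0.7, 0.5], [-0.8, 0.9], [-0.2, -0.9], [0.5, -0.9]]
[0.4854 0.4263] -14.08
[[-1.4, 0.1], [1.1, 0.1], [1.2, 1.4], [-1.3, 1.8], [-0.2, -1.8], [0.6, -1.9]]
```

move_arm --twist '[[0,0,0.4],[0,0,0],[0,0,0],[0,0,0],[0,0,0],[0,0,0],[0,0,0],[0,0,0],[0,0,0],[0,0,0],[0,0,0]]' --delta_pos '[[-0.002,0.0041,-0.02],[0,0,-0.03],[0,0,-0.03],[0,0,-0.02],[0,0,0],[0,0,0],[0,0,0],[0,0,0],[0,0,0],[0,0,0],[0,0,0]]' --fingers '[1,1,1,1,1,-1,-1,-1,-1,-1,-1]'

```text
time_s: 6.2
tcp_pos: [0.4845, 0.4268, 0.0258]
tool_rot: [-0.702, 0.085, -0.085, 0.702]
wrist_force: [-1.1, -0.5, 1.6]
grip_width: 0.542
```

Run:
```python
from h import *
tool()
```

```text
t 6.2 tcp [0.4845 0.4268 0.0258] jawyaw -13.86 ydir [ 4.e-04  2.e-04 -1.e+00] q [ 0.55  0.44  1.66 -0.    1.04  0.79] grip 51.0 F [-1.1 -0.5  1.6]
```

move_arm --twist '[[0,0,0],[0,0,0],[0,0,0],[0,0,2],[0,0,2],[0,0,2],[0,0,2],[0,0,2],[0,0,2],[0,0,2],[0,0,2],[0,0,2]]' --delta_pos '[[0,0,0.02],[0,0,0.04],[0,0,0.04],[0.005,-0.02,0.04],[0.011,-0.035,0.034],[0.011,-0.04,0],[0.011,-0.04,0],[0.011,-0.04,0],[0.011,-0.04,0],[0.011,-0.04,0],[0.011,-0.04,0],[0.011,-0.04,0]]' --fingers '[-1,-1,-1,-1,-1,-1,-1,-1,-1,-1,-1,-1]'

```text
time_s: 7.4
tcp_pos: [0.5768, 0.0902, 0.1984]
tool_rot: [-0.707, -0.025, 0.027, 0.707]
wrist_force: [0.9, -0.2, -3.1]
grip_width: 0.54
```

move_arm --twist '[[0,0,2],[0,0,0],[0,0,0],[0,0,0],[0,0,0]]' --delta_pos '[[0.011,-0.04,0],[0.011,-0.03,0],[0.006,-0.02,0],[0,0,0],[0,0,0]]' --fingers '[-1,-1,-1,-1,-1]'

```text
time_s: 7.9
tcp_pos: [0.6047, 0.0019, 0.1984]
tool_rot: [-0.706, -0.037, 0.038, 0.706]
wrist_force: [0.1, -0.9, -3.8]
grip_width: 0.54
```

Run:
```python
from h import *
P,im=shot("wrist","w6")
```

```text
t 7.9 tcp [0.6047 0.0019 0.1984] jawyaw 6.1 ydir [-2.e-03  9.e-04 -1.e+00] q [-0.18  0.15  1.68  0.    1.31 -0.29] grip 50.8 F [ 0.1 -0.9 -3.8]
```

View pics/w6_raw.png

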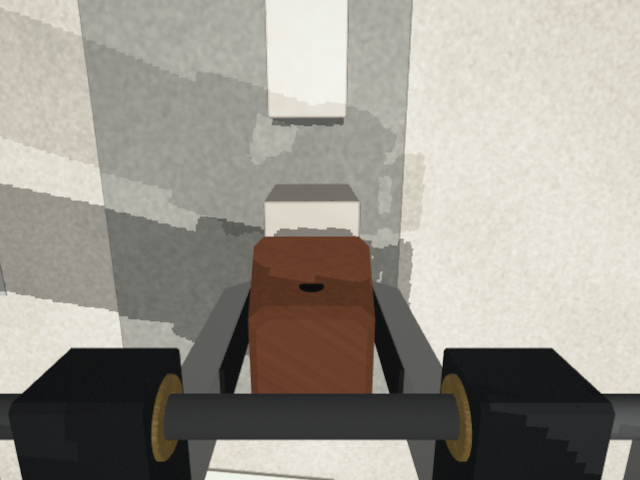

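Run:
```python
from h import *
P=load("w6")
crop("w6",230,170,400,300,4,"w6a")
a=.032
fit(P,[[-a,a,.102],[a,a,.102],[-a,a,.012],[a,a,.012]],[[265,200.8],[359.3,200.8],[275,184.5],[351,184.5]],[.6,0,.1])
```

```text
[ 0.6064 -0.001 ] 6.18
[[-1.3, 0.6], [2.2, 0.6], [0.1, -0.7], [-1.3, -0.7]]
```

View pics/w6a.png

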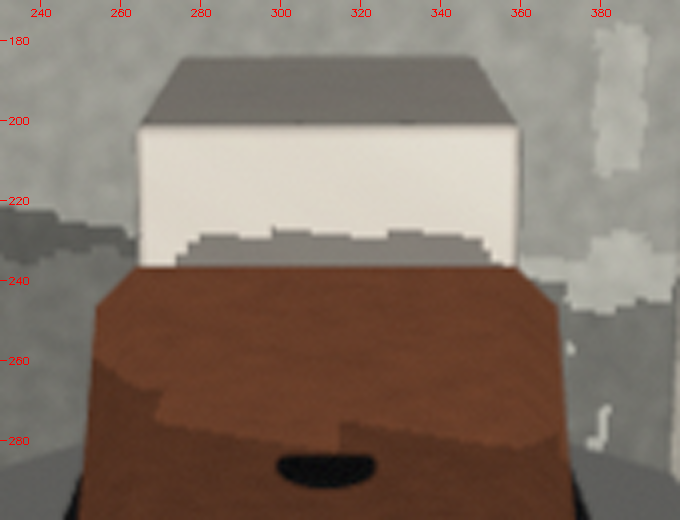

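Run:
```python
from h import *
P=load("w6")
a=.032
fit(P,[[-a,a,.102],[a,a,.102],[-a,a,.012],[a,a,.012]],[[264.8,201],[359.3,201],[275.5,184],[348,184]],[.6,0,.1])
th=np.radians(6.1); e=np.array([-np.sin(th),np.cos(th)]); ex=np.array([np.cos(th),np.sin(th)])
for z in (.1776,.182):
    q=ray(P,312,236.5,z)[:2]; c=q-.0275*e; d=c-[.6047,.0019]; print(c.round(4), (d@ex).round(4),(d@e).round(4))
```

```text
[ 0.606 -0.001] 6.19
[[-1.8, 0.3], [1.6, 0.3], [-0.9, -0.3], [1.2, -0.3]]
[ 0.606  -0.0009] 0.001 -0.0029
[6.059e-01 3.000e-04] 0.001 -0.0018
```

move_arm --twist '[[0,0,0.2],[0,0,0],[0,0,0],[0,0,0],[0,0,0],[0,0,0]]' --delta_pos '[[0,-0.0005,-0.02],[0,0,-0.03],[0,0,-0.02],[0,0,-0.003],[0,0,0],[0,0,0]]' --fingers '[-1,-1,-1,-1,-1,-1]'

```text
time_s: 8.55
tcp_pos: [0.6062, 0.0017, 0.1279]
tool_rot: [0.706, 0.04, -0.039, -0.706]
wrist_force: [0.9, -0.7, -3.0]
grip_width: 0.539
```

move_arm --twist '[[0,0,0],[0,0,0],[0,0,0]]' --delta_pos '[[0,0,-0.001],[0,0,-0.001],[0,0,0]]' --fingers '[-1,-1,-1]'

```text
time_s: 8.85
tcp_pos: [0.6055, 0.0012, 0.1248]
tool_rot: [0.706, 0.039, -0.039, -0.706]
wrist_force: [-0.2, -0.6, -3.4]
grip_width: 0.537
```

move_arm --twist '[[0,0,0],[0,0,0],[0,0,0]]' --delta_pos '[[0,0,-0.001],[0,0,0],[0,0,0]]' --fingers '[-1,-1,-1]'

```text
time_s: 9.15
tcp_pos: [0.6053, 0.0012, 0.1234]
tool_rot: [-0.706, -0.039, 0.039, 0.706]
wrist_force: [0.7, -0.2, -2.7]
grip_width: 0.541
```

move_arm --twist '[[0,0,0],[0,0,0],[0,0,0]]' --delta_pos '[[0,0,-0.001],[0,0,0],[0,0,0]]' --fingers '[-1,-1,-1]'

```text
time_s: 9.45
tcp_pos: [0.6055, 0.0012, 0.1228]
tool_rot: [0.706, 0.039, -0.039, -0.706]
wrist_force: [-0.7, 0.2, -0.4]
grip_width: 0.541
```

move_arm --twist '[[0,0,0],[0,0,0],[0,0,0],[0,0,0],[0,0,0],[0,0,0],[0,0,0],[0,0,0]]' --delta_pos '[[0,0,-0.0005],[0,0,0],[0,0,0],[0,0,0],[0,0,0.02],[0,0,0.04],[0,0,0.05],[0,0,0.02]]' --fingers '[-1,0.6,0.6,0.6,0.6,0.6,0.6,0.6]'

```text
time_s: 10.25
tcp_pos: [0.6075, 0.0009, 0.2577]
tool_rot: [0.707, 0.042, -0.036, -0.705]
wrist_force: [0.8, -0.5, 0.3]
grip_width: 0.801
```

move_arm --twist '[[0,0,-8],[0,0,-8],[0,0,-8],[0,0,-8],[0,0,-8],[0,0,-8],[0,0,-8],[0,0,-8],[0,0,-8],[0,0,-8],[0,0,-8],[0,0,-8]]' --delta_pos '[[-0.01,0,0.007],[-0.01,0,0.007],[-0.01,0,0.007],[-0.01,0,0.007],[-0.01,0,0.007],[-0.01,0,0.007],[-0.01,0,0.007],[-0.01,0,0.007],[-0.01,0,0.007],[-0.01,0,0.007],[-0.01,0,0.007],[-0.01,0,0.007]]' --fingers '[1,1,1,1,1,1,1,1,1,1,1,1]'

```text
time_s: 11.45
tcp_pos: [0.485, 0.0012, 0.3362]
tool_rot: [-0.5, 0.5, -0.5, 0.5]
wrist_force: [-0.0, -0.5, 0.7]
grip_width: 1.0
```

Run:
```python
from h import *
P,im=shot("wrist","w7")
```

```text
t 11.45 tcp [0.485  0.0012 0.3362] jawyaw -89.99 ydir [ 4.e-04 -0.e+00 -1.e+00] q [-0.23 -0.23  1.8   0.    1.57  1.34] grip 94.0 F [-0.  -0.5  0.7]
```

View pics/w7_raw.png

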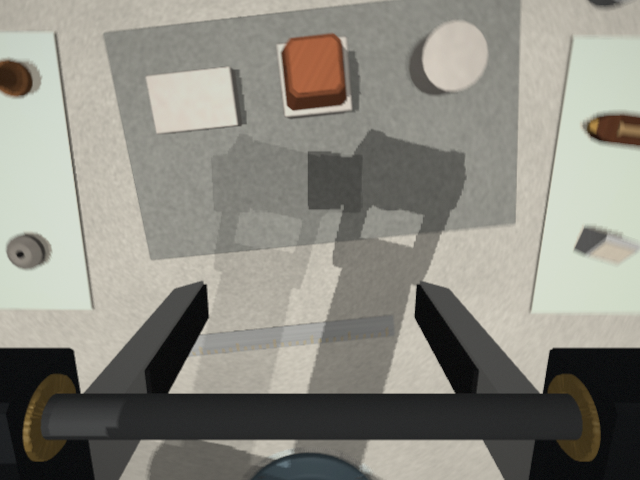

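Run:
```python
from h import *
crop("w7",265,20,365,125,7,"w7a")
crop("w7",400,10,530,110,6,"w7b")
```

```text
(no output)
```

View pics/w7a.png

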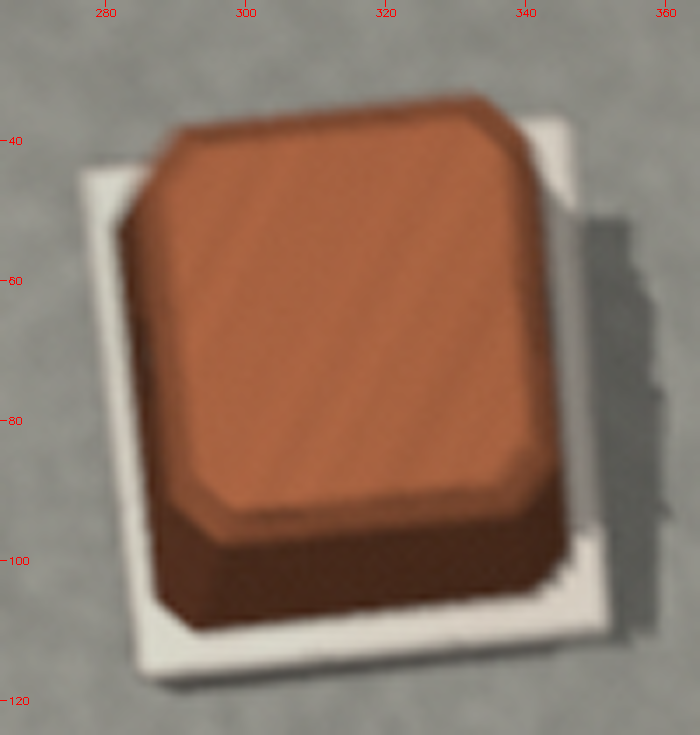

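View pics/w7b.png

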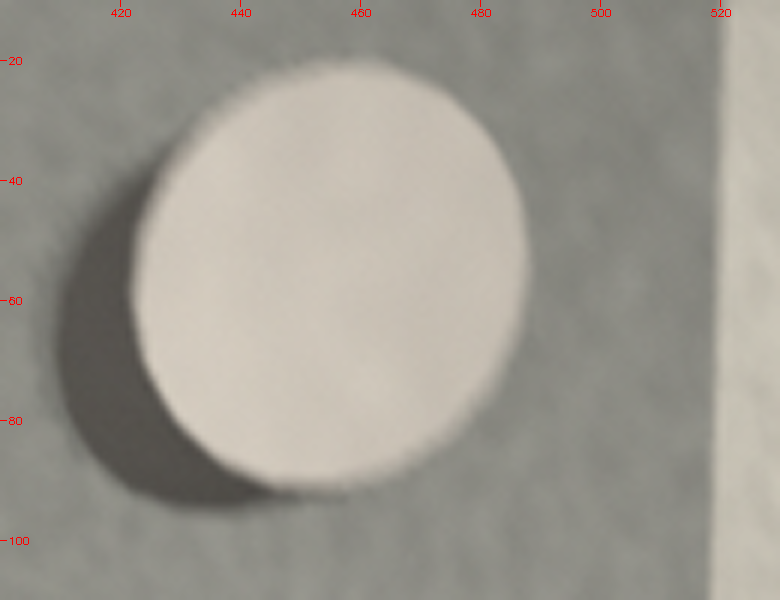

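Run:
```python
from h import *
P=load("w7")
ell(P,.032,.072,421.8,488.3,20,91.5,[.62,-.13])
a=.032
fit(P,[[a,a,.102],[a,-a,.102],[-a,-a,.102],[-a,a,.102]],[[276.8,44.5],[346.5,37],[351.5,110],[285.5,116.3]],[.6,0,.1])
S=[[.03,.045,.042],[.03,-.045,.042],[-.03,-.045,.042],[-.03,.045,.042]]
crop("w7",130,50,260,150,6,"w7c"); crop("w7",0,40,60,110,8,"w7d");crop("w7",0,220,60,280,8,"w7e")
```

```text
[ 0.6271 -0.137 ] [-0.1  0.1 -0.1  0.1]
[ 0.6045 -0.0019] 5.74
[[-0.8, -0.9], [0.9, -1.1], [1.2, 0.8], [-1.3, 1.5]]
```

View pics/w7c.png

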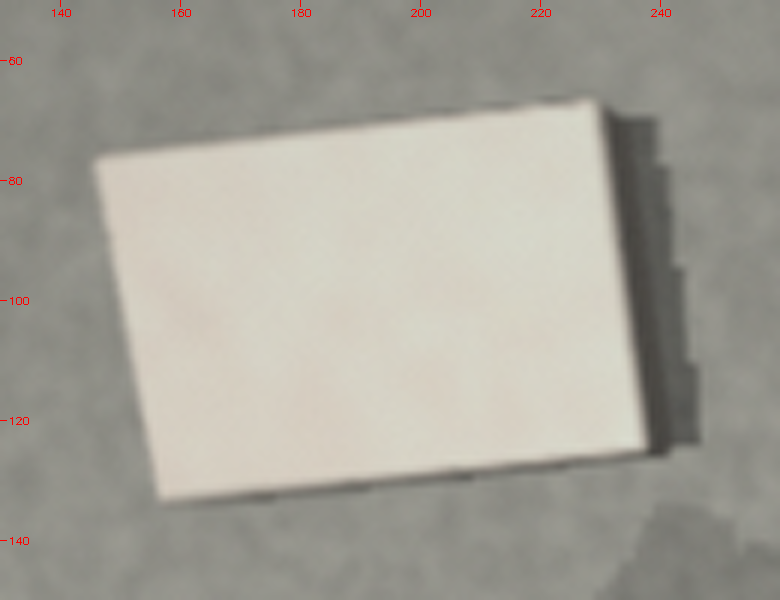

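move_arm --twist '[[0,0,0],[0,0,0],[0,0,0],[0,0,0],[0,0,0],[0,0,0],[0,0,0],[0,0,0],[0,0,0],[0,0,0],[0,0,0]]' --delta_pos '[[0.0075,0.033,-0.008],[0.0075,0.033,-0.008],[0.0075,0.033,-0.008],[0.0075,0.033,-0.008],[0.0075,0.033,-0.008],[0.0075,0.033,-0.008],[0.0075,0.033,-0.008],[0.0075,0.033,-0.008],[0.0075,0.033,-0.01],[0.0075,0.033,-0.01],[0,0,0]]' --fingers '[1,1,1,1,1,1,1,1,1,1,1]'

```text
time_s: 12.6
tcp_pos: [0.5596, 0.334, 0.2489]
tool_rot: [0.504, -0.498, 0.496, -0.502]
wrist_force: [0.3, -0.0, -0.5]
grip_width: 1.0
```

Run:
```python
from h import *
P,im=shot("wrist","w8")
crop("w8",260,160,360,280,6,"w8a")
P=load("w7")
S=[[.03,.045,.042],[.03,-.045,.042],[-.03,-.045,.042],[-.03,.045,.042]]
fit(P,S,[[146,76.5],[229.5,66.7],[238,125],[156.5,133]],[.6,.1,.1])
```

```text
t 12.6 tcp [0.5596 0.334  0.2489] jawyaw -89.32 ydir [-3.5e-03 -5.0e-04 -1.0e+00] q [0.36 0.22 1.51 0.   1.42 1.92] grip 94.0 F [ 0.3 -0.  -0.5]
[0.5877 0.1272] 5.9
[[-1.2, -1.1], [0.8, -0.7], [0.7, 0.7], [-0.4, 1.4]]
```

View pics/w8_raw.png

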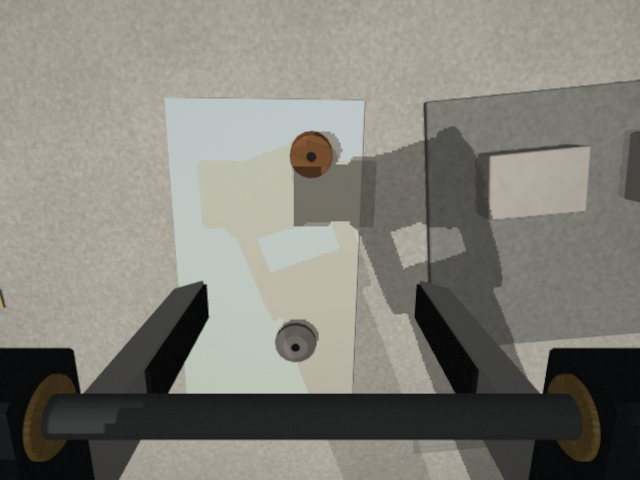

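View pics/w8a.png

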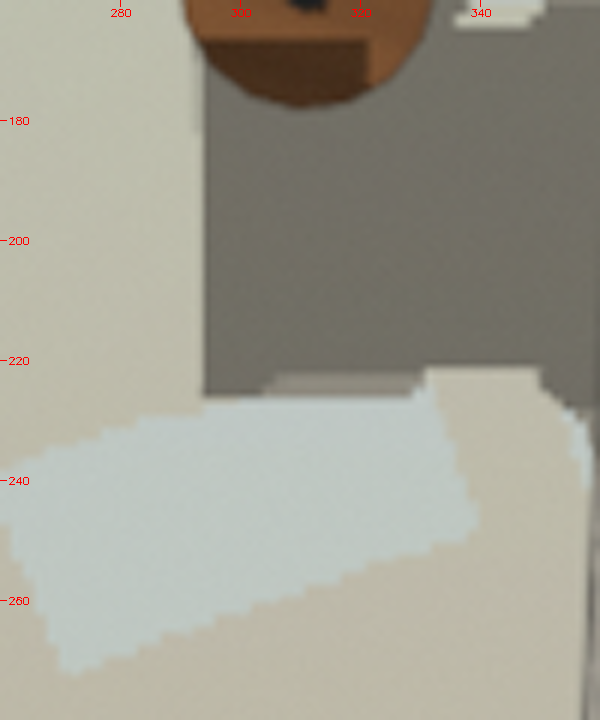

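Run:
```python
from h import *
crop("w8",275,120,355,190,8,"w8b")
```

```text
(no output)
```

View pics/w8b.png

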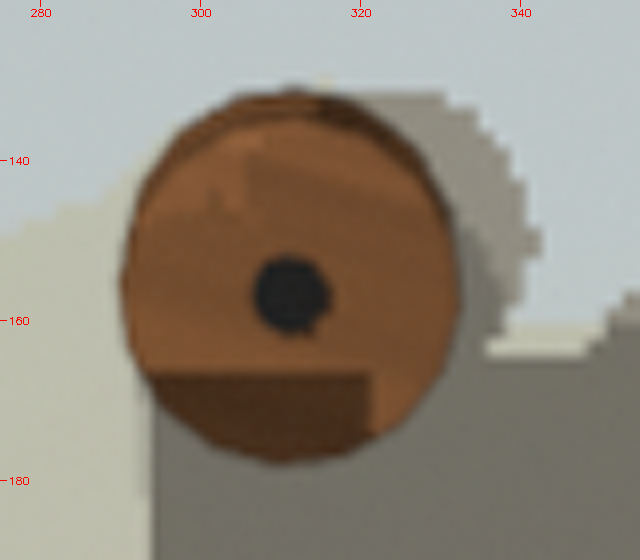

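Run:
```python
from h import *
P=load("w8")
ell(P,.018,.067,290,332.7,134,178,[.61,.33]); print(ray(P,311.5,156.8,.069))
crop("w8",470,130,610,230,5,"w8c")
```

```text
[0.6116 0.3347] [-0.3  0.3  0.  -0. ]
[0.61136606 0.33454111 0.069     ]
```

View pics/w8c.png

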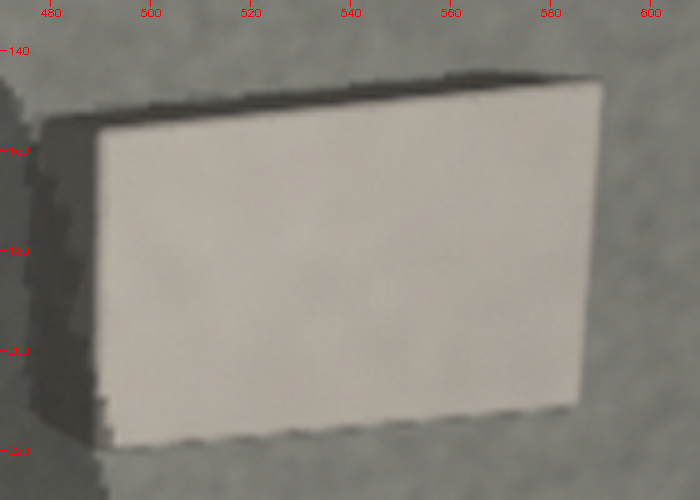

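move_arm --twist '[[0,0,0],[0,0,0],[0,0,0],[0,0,0],[0,0,0],[0,0,0],[0,0,0],[0,0,0]]' --delta_pos '[[0.02,0.0007,-0.03],[0.02,0,-0.03],[0.012,0,-0.04],[0,0,-0.04],[0,0,-0.03],[0,0,-0.02],[0,0,0],[0,0,0]]' --fingers '[1,1,1,1,1,1,1,1]'

```text
time_s: 13.45
tcp_pos: [0.613, 0.3313, 0.0629]
tool_rot: [-0.501, 0.498, -0.499, 0.502]
wrist_force: [0.9, -0.0, 0.4]
grip_width: 1.001
```

Run:
```python
from h import *
tool(); tool()
P=load("w8")
S=[[.03,.045,.042],[.03,-.045,.042],[-.03,-.045,.042],[-.03,.045,.042]]
fit(P,S,[[490,156],[590.2,146.3],[586,211],[492.5,219.5]],[.6,.1,.1])
```

```text
t 13.45 tcp [0.613  0.3313 0.0629] jawyaw -89.66 ydir [ 1.e-03  2.e-04 -1.e+00] q [ 0.33  0.5   1.51 -0.    1.13  1.9 ] grip 94.1 F [ 0.9 -0.   0.4]
t 13.45 tcp [0.613  0.3313 0.0629] jawyaw -89.66 ydir [ 1.e-03  2.e-04 -1.e+00] q [ 0.33  0.5   1.51 -0.    1.13  1.9 ] grip 94.1 F [ 0.9 -0.   0.4]
[0.5879 0.1277] 6.66
[[-0.3, -0.3], [1.9, -1.3], [1.5, 0.4], [-3.3, 1.7]]
```

move_arm --twist '[[0,0,0],[0,0,0],[0,0,0]]' --delta_pos '[[-0.0015,0.0034,-0.009],[0,0,-0.01],[0,0,0]]' --fingers '[1,1,1]'

```text
time_s: 13.75
tcp_pos: [0.6099, 0.3352, 0.0417]
tool_rot: [0.502, -0.499, 0.498, -0.501]
wrist_force: [0.3, -0.3, -0.0]
grip_width: 0.999
```

move_arm --twist '[[0,0,0],[0,0,0]]' --delta_pos '[[0,0,0],[0,0,0]]' --fingers '[0.2,-0.1]'

```text
time_s: 13.95
tcp_pos: [0.6111, 0.3354, 0.0433]
tool_rot: [-0.501, 0.498, -0.499, 0.502]
wrist_force: [0.4, -0.1, 0.5]
grip_width: 0.865
```

move_arm --twist '[[0,0,0],[0,0,0],[0,0,0],[0,0,0],[0,0,0],[0,0,0]]' --delta_pos '[[0,0,0],[0,0,0],[0,0,0],[0,0,0],[0,0,0],[0,0,0]]' --fingers '[-0.2,-0.3,-1,-1,-1,-1]'

```text
time_s: 14.55
tcp_pos: [0.6108, 0.3353, 0.0429]
tool_rot: [0.502, -0.498, 0.498, -0.501]
wrist_force: [-1.5, -0.0, 0.6]
grip_width: 0.372
```

Run:
```python
from h import *
P,im=shot("wrist","w9")
```

```text
t 14.55 tcp [0.6108 0.3353 0.0429] jawyaw -89.65 ydir [-1.e-04 -1.e-04 -1.e+00] q [ 0.34  0.52  1.51 -0.    1.11  1.9 ] grip 35.0 F [-1.5 -0.   0.6]
```

View pics/w9_raw.png

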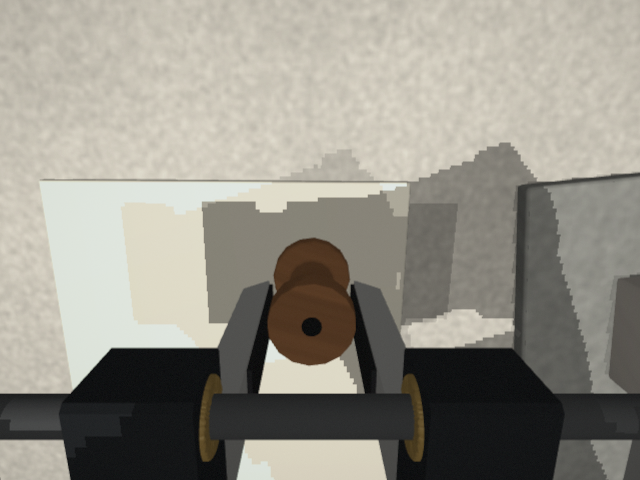

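move_arm --twist '[[0,0,0],[0,0,0],[0,0,0],[0,0,0],[0,0,0],[0,0,0],[0,0,0],[0,0,0],[0,0,0],[0,0,0],[0,0,0],[0,0,0]]' --delta_pos '[[0,0,0.02],[0,0,0.04],[0,0,0.04],[0,0,0.04],[0,-0.02,0.04],[0,-0.03,0.04],[0.002,-0.04,0],[0.002,-0.04,0],[0.002,-0.04,0],[0.002,-0.04,0],[0.002,-0.04,0],[0.002,-0.04,0]]' --fingers '[-1,-1,-1,-1,-1,-1,-1,-1,-1,-1,-1,-1]'

```text
time_s: 15.8
tcp_pos: [0.6226, 0.0438, 0.2629]
tool_rot: [-0.502, 0.498, -0.498, 0.502]
wrist_force: [0.8, -0.9, -0.2]
grip_width: 0.365
```

move_arm --twist '[[0,0,0],[0,0,0],[0,0,0],[0,0,0],[0,0,0],[0,0,0],[0,0,0],[0,0,0]]' --delta_pos '[[0.002,-0.04,0],[0.002,-0.04,0],[0,-0.04,0],[0,-0.04,0],[0,-0.022,-0.02],[0,0,-0.03],[0,0,0],[0,0,0]]' --fingers '[-1,-1,-1,-1,-1,-1,-1,-1]'

```text
time_s: 16.6
tcp_pos: [0.6266, -0.1363, 0.2127]
tool_rot: [0.502, -0.499, 0.498, -0.501]
wrist_force: [0.3, 0.5, -0.1]
grip_width: 0.366
```

Run:
```python
from h import *
P=load("w9"); print(ray(P,311.5,326.5,.069))
P,im=shot("wrist","w10")
```

```text
[0.61148429 0.33511059 0.069     ]
t 16.6 tcp [ 0.6266 -0.1363  0.2127] jawyaw -89.64 ydir [-1.2e-03  6.0e-04 -1.0e+00] q [-0.39  0.22  1.57  0.    1.35  1.17] grip 34.4 F [ 0.3  0.5 -0.1]
```

View pics/w10_raw.png

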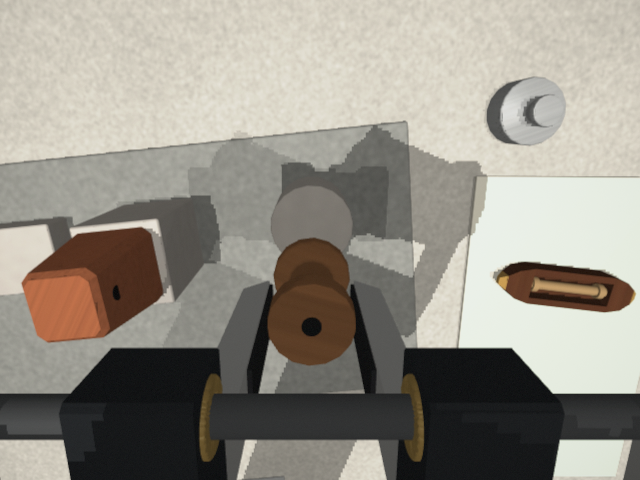

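Run:
```python
from h import *
P=load("w10")
crop("w10",255,170,370,250,6,"w10a")
ell(P,.032,.072,271,352.2,185.8,None,[.62,-.13])
print(ray(P,311.5,326.5,.2127-.0429+.069))
```

```text
[ 0.628  -0.1364] [-0.9  0.9  0. ]
[ 0.62723158 -0.1365105   0.2388    ]
```

View pics/w10a.png

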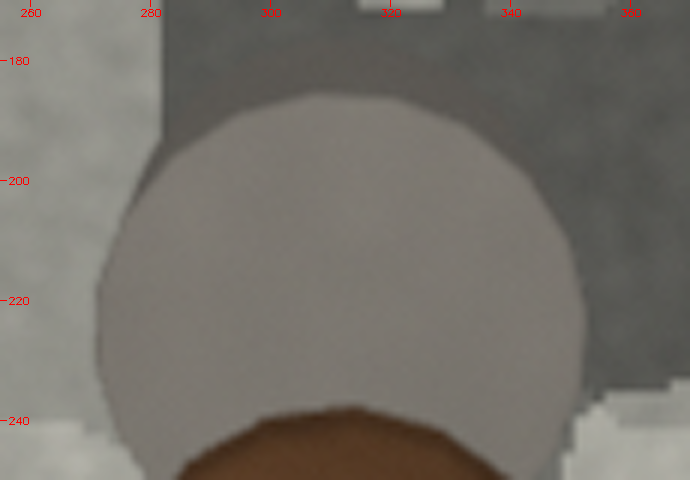

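move_arm --twist '[[0,0,0],[0,0,0],[0,0,0],[0,0,0],[0,0,0],[0,0,0],[0,0,0]]' --delta_pos '[[0.0008,0,-0.02],[0,0,-0.03],[0,0,-0.03],[0,0,-0.018],[0,0,0],[0,0,0],[0,0,0]]' --fingers '[-1,-1,-1,-1,-1,-1,-1]'

```text
time_s: 17.35
tcp_pos: [0.6293, -0.137, 0.1177]
tool_rot: [-0.501, 0.497, -0.5, 0.502]
wrist_force: [0.4, -0.8, 0.2]
grip_width: 0.373
```

move_arm --twist '[[0,0,0],[0,0,0],[0,0,0]]' --delta_pos '[[0,0,-0.001],[0,0,-0.001],[0,0,0]]' --fingers '[-1,-1,-1]'

```text
time_s: 17.65
tcp_pos: [0.6278, -0.1367, 0.1133]
tool_rot: [-0.501, 0.498, -0.499, 0.502]
wrist_force: [-0.6, -0.7, 0.0]
grip_width: 0.365
```

move_arm --twist '[[0,0,0],[0,0,0],[0,0,0]]' --delta_pos '[[0,0,-0.001],[0,0,0],[0,0,0]]' --fingers '[-1,-1,-1]'

```text
time_s: 17.95
tcp_pos: [0.6276, -0.1367, 0.1119]
tool_rot: [0.502, -0.499, 0.498, -0.501]
wrist_force: [-0.1, -0.9, -0.0]
grip_width: 0.371
```

move_arm --twist '[[0,0,0],[0,0,0],[0,0,0]]' --delta_pos '[[0,0,-0.001],[0,0,0],[0,0,0]]' --fingers '[-1,-1,-1]'

```text
time_s: 18.25
tcp_pos: [0.6276, -0.1366, 0.1109]
tool_rot: [0.502, -0.499, 0.498, -0.501]
wrist_force: [0.1, 0.4, -0.4]
grip_width: 0.368
```

move_arm --twist '[[0,0,0],[0,0,0],[0,0,0]]' --delta_pos '[[0,0,-0.001],[0,0,0],[0,0,0]]' --fingers '[-1,-1,-1]'

```text
time_s: 18.55
tcp_pos: [0.6277, -0.1367, 0.1099]
tool_rot: [-0.502, 0.498, -0.498, 0.502]
wrist_force: [-0.0, 0.1, -0.5]
grip_width: 0.372
```

move_arm --twist '[[0,0,0],[0,0,0],[0,0,0]]' --delta_pos '[[0,0,-0.0005],[0,0,0],[0,0,0]]' --fingers '[-1,-1,-1]'

```text
time_s: 18.85
tcp_pos: [0.6279, -0.1367, 0.1099]
tool_rot: [-0.501, 0.498, -0.499, 0.502]
wrist_force: [-1.8, -0.1, 2.4]
grip_width: 0.366
```

Run:
```python
from h import *
tool()
P,im=shot("scene","s1")
crop("s1",200,220,300,320,7,"s1a")
```

```text
t 18.85 tcp [ 0.6279 -0.1367  0.1099] jawyaw -89.65 ydir [ 5.e-04 -1.e-04 -1.e+00] q [-0.39  0.32  1.64  0.    1.17  1.17] grip 34.4 F [-1.8 -0.1  2.4]
t 18.85 tcp [ 0.6279 -0.1367  0.1099] jawyaw -89.65 ydir [ 5.e-04 -1.e-04 -1.e+00] q [-0.39  0.32  1.64  0.    1.17  1.17] grip 34.4 F [-1.8 -0.1  2.4]
```

View pics/s1a.png

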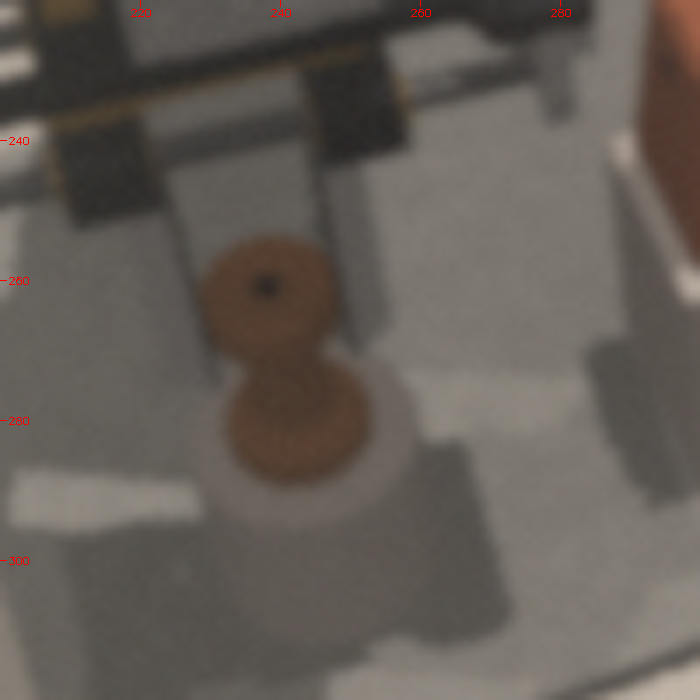

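move_arm --twist '[[0,0,0],[0,0,0],[0,0,0],[0,0,0],[0,0,0],[0,0,0],[0,0,0],[0,0,0],[0,0,0],[0,0,0],[0,0,0]]' --delta_pos '[[0,0,0],[0,0,0],[0,0,0],[0,0,0.01],[0,0,0.03],[0,0,0.04],[0,0,0.04],[-0.02,0,0.04],[-0.04,0,0.02],[-0.04,0,0],[0,0,0]]' --fingers '[-0.2,0,0.2,0.2,0.2,0.2,0.2,0.5,1,1,1]'

```text
time_s: 20.0
tcp_pos: [0.5248, -0.1363, 0.2905]
tool_rot: [0.501, -0.498, 0.499, -0.501]
wrist_force: [1.1, 0.3, -0.2]
grip_width: 0.9
```

Run:
```python
from h import *
P,im=shot("wrist","w11")
crop("w11",250,80,390,230,5,"w11a")
```

```text
t 20.0 tcp [ 0.5248 -0.1363  0.2905] jawyaw -89.72 ydir [ 6.e-04 -7.e-04 -1.e+00] q [-0.46 -0.07  1.74 -0.    1.47  1.1 ] grip 84.6 F [ 1.1  0.3 -0.2]
```

View pics/w11_raw.png

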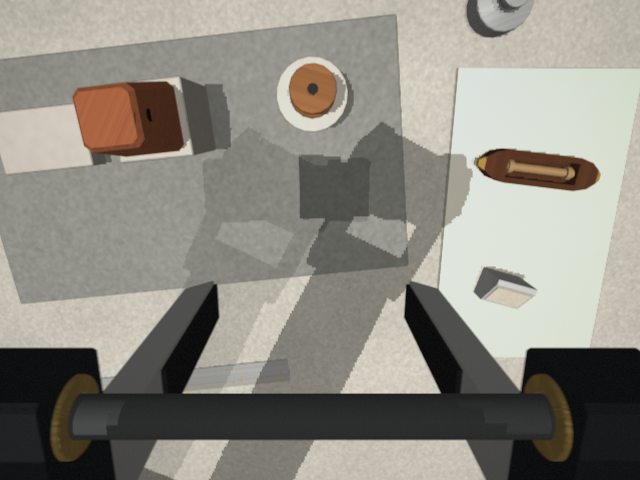

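View pics/w11a.png

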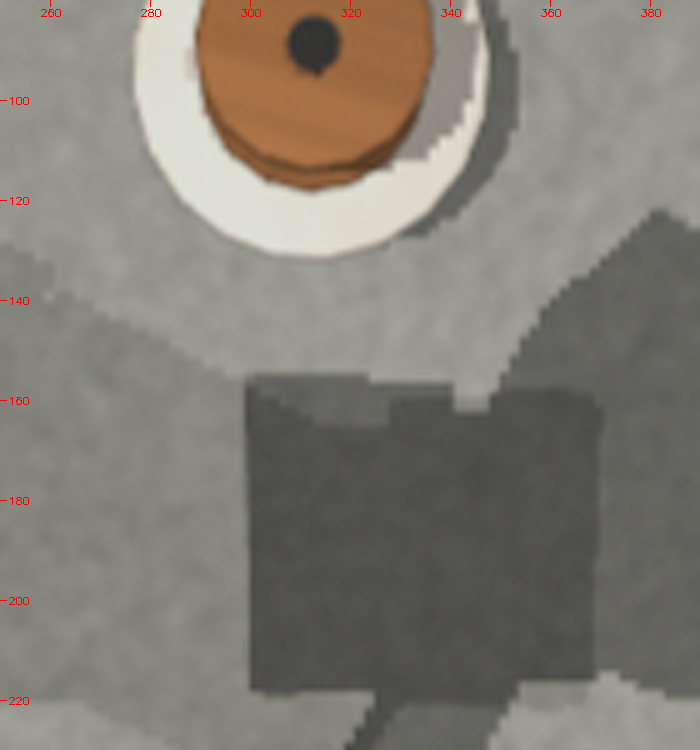

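move_arm --twist '[[0,0,7.5],[0,0,7.5],[0,0,7.5],[0,0,7.5],[0,0,7.5],[0,0,7.5],[0,0,7.5],[0,0,7.5],[0,0,7.5],[0,0,7.5],[0,0,7.5],[0,0,7.5]]' --delta_pos '[[-0.01,0.036,0],[-0.01,0.036,0],[-0.01,0.036,0],[-0.01,0.036,0],[-0.01,0.036,0],[-0.01,0.036,-0.005],[-0.01,0.036,-0.01],[-0.01,0.036,-0.01],[-0.01,0.036,-0.015],[-0.01,0.036,-0.02],[-0.01,0.036,-0.02],[0,0.036,-0.02]]' --fingers '[1,1,1,1,1,1,1,1,1,1,1,1]'

```text
time_s: 21.25
tcp_pos: [0.4175, 0.2977, 0.1891]
tool_rot: [-0.707, -0.005, 0.004, 0.707]
wrist_force: [0.6, 0.1, 0.3]
grip_width: 0.998
```

move_arm --twist '[[0,0,0],[0,0,0]]' --delta_pos '[[0,0,0],[0,0,0]]' --fingers '[1,1]'

```text
time_s: 21.45
tcp_pos: [0.4179, 0.296, 0.1892]
tool_rot: [0.707, 0.002, -0.003, -0.707]
wrist_force: [1.0, 0.1, 0.2]
grip_width: 1.002
```

Run:
```python
from h import *
P,im=shot("wrist","w12")
crop("w12",240,120,380,270,5,"w12a")
```

```text
t 21.45 tcp [0.4179 0.296  0.1892] jawyaw 0.38 ydir [-7.e-04 -6.e-04 -1.e+00] q [ 0.39 -0.07  1.92 -0.    1.29  0.39] grip 94.1 F [1.  0.1 0.2]
```

View pics/w12_raw.png

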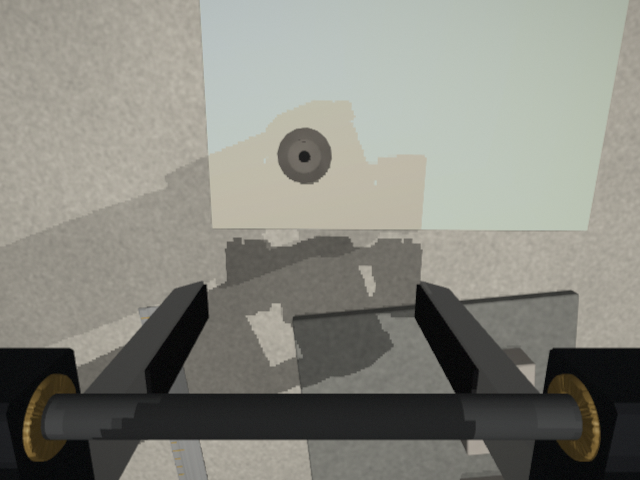

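View pics/w12a.png

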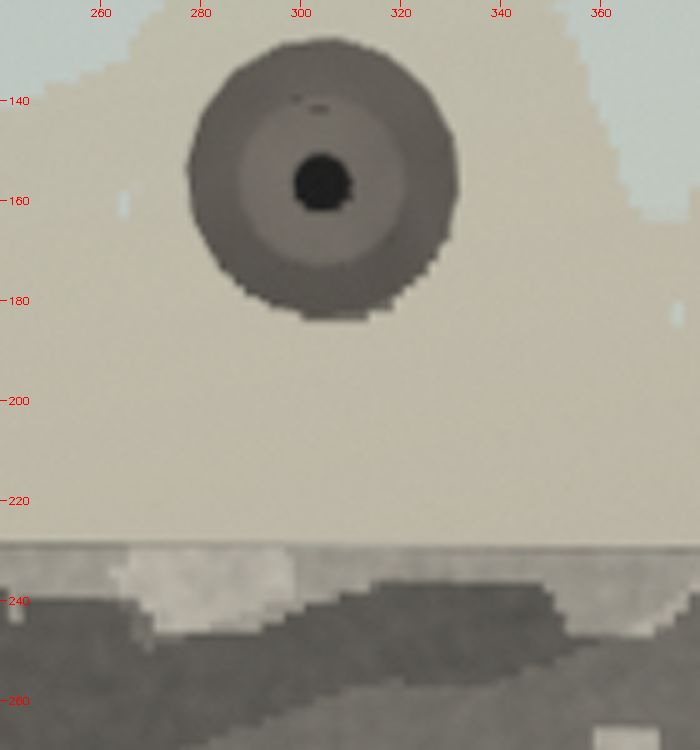

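Run:
```python
from h import *
P=load("w12")
ell(P,.022,.0165,277.7,331.5,127.5,183.8,[.41,.34]); print(ray(P,304.3,156.3,.027))
```

```text
[0.4127 0.3489] [-0.2  0.2  0.5 -0.6]
[0.41265511 0.34944416 0.027     ]
```

move_arm --twist '[[0,0,0],[0,0,0],[0,0,0],[0,0,0],[0,0,0],[0,0,0],[0,0,0],[0,0,0]]' --delta_pos '[[-0.002,0.02,-0.02],[-0.003,0.02,-0.03],[0,0.013,-0.04],[0,0,-0.04],[0,0,-0.02],[0,0,0],[0,0,0],[0,0,0]]' --fingers '[1,1,1,1,1,0.5,0.5,0.5]'

```text
time_s: 22.3
tcp_pos: [0.4148, 0.3488, 0.042]
tool_rot: [-0.706, -0.003, 0.0, 0.708]
wrist_force: [0.2, -0.3, 0.6]
grip_width: 0.782
```

Run:
```python
from h import *
tool()
```

```text
t 22.3 tcp [0.4148 0.3488 0.042 ] jawyaw 0.28 ydir [ 0.004   0.0021 -1.    ] q [ 0.49  0.21  1.94 -0.    1.    0.49] grip 73.5 F [ 0.2 -0.3  0.6]
```

move_arm --twist '[[0,0,0],[0,0,0],[0,0,0],[0,0,0]]' --delta_pos '[[-0.0015,0,-0.015],[0,0,-0.013],[0,0,-0.003],[0,0,0]]' --fingers '[0.5,0.5,0.5,0.5]'

```text
time_s: 22.7
tcp_pos: [0.4103, 0.3479, 0.0073]
tool_rot: [0.707, 0.001, -0.003, -0.707]
wrist_force: [-0.7, 0.3, -0.8]
grip_width: 0.753
```

move_arm --twist '[[0,0,0],[0,0,0]]' --delta_pos '[[0,0,0],[0,0,0]]' --fingers '[0.5,0.5]'

```text
time_s: 22.9
tcp_pos: [0.4115, 0.3486, 0.0088]
tool_rot: [-0.707, -0.002, 0.002, 0.707]
wrist_force: [0.4, -0.4, 0.6]
grip_width: 0.747
```

move_arm --twist '[[0,0,0],[0,0,0],[0,0,0],[0,0,0],[0,0,0],[0,0,0],[0,0,0]]' --delta_pos '[[0.001,0.0004,0],[0,0,0],[0,0,0],[0,0,0],[0,0,0],[0,0,0],[0,0,0]]' --fingers '[0.2,0,-0.2,-1,-1,-1,-1]'

```text
time_s: 23.6
tcp_pos: [0.4122, 0.3488, 0.0085]
tool_rot: [-0.707, -0.002, 0.002, 0.707]
wrist_force: [-0.3, 0.6, 1.4]
grip_width: 0.454
```

Run:
```python
from h import *
P,im=shot("wrist","w13")
```

```text
t 23.6 tcp [0.4122 0.3488 0.0085] jawyaw 0.34 ydir [ 1.e-04  1.e-04 -1.e+00] q [0.49 0.26 1.94 0.   0.94 0.49] grip 42.6 F [-0.3  0.6  1.4]
```

View pics/w13_raw.png

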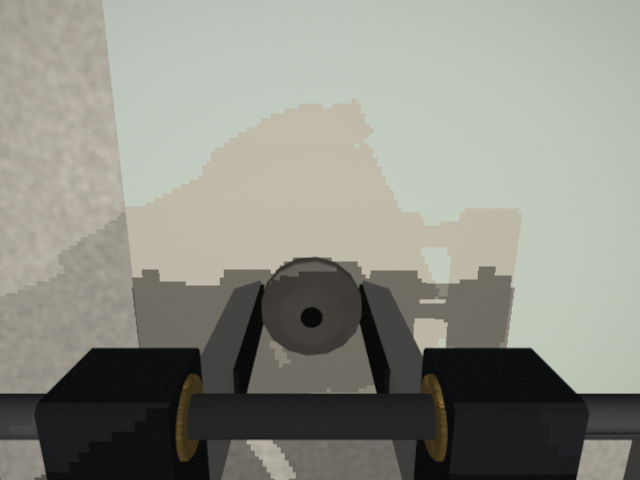

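move_arm --twist '[[0,0,0],[0,0,0],[0,0,0],[0,0,1],[0,0,1],[0,0,1],[0,0,1],[0,0,1],[0,0,1],[0,0,0],[0,0,0],[0,0,0]]' --delta_pos '[[0,0,0.02],[0,0,0.04],[0,0,0.04],[0.01,-0.02,0.02],[0.025,-0.03,0],[0.025,-0.03,0],[0.025,-0.03,0],[0.025,-0.03,0],[0.025,-0.03,0],[0.025,-0.03,0],[0.0155,-0.0213,0],[0,0,0]]' --fingers '[-1,-1,-1,-1,-1,-1,-1,-1,-1,-1,-1,-1]'

```text
time_s: 24.85
tcp_pos: [0.5892, 0.1248, 0.1283]
tool_rot: [0.706, 0.038, -0.038, -0.706]
wrist_force: [0.3, 0.3, -1.3]
grip_width: 0.451
```

move_arm --twist '[[0,0,0],[0,0,0]]' --delta_pos '[[0,0,0],[0,0,0]]' --fingers '[-1,-1]'

```text
time_s: 25.05
tcp_pos: [0.5867, 0.1283, 0.1281]
tool_rot: [-0.706, -0.039, 0.04, 0.706]
wrist_force: [0.0, -0.4, -0.7]
grip_width: 0.45
```

Run:
```python
from h import *
P=load("w13"); print(ray(P,311.3,317,.027))
P,im=shot("wrist","w14")
crop("w14",230,230,390,350,5,"w14a")
```

```text
[0.41293549 0.34937479 0.027     ]
t 25.05 tcp [0.5867 0.1283 0.1281] jawyaw 6.4 ydir [-1.e-03  2.e-04 -1.e+00] q [ 0.03  0.21  1.75  0.    1.19 -0.09] grip 42.3 F [ 0.  -0.4 -0.7]
```

View pics/w14_raw.png

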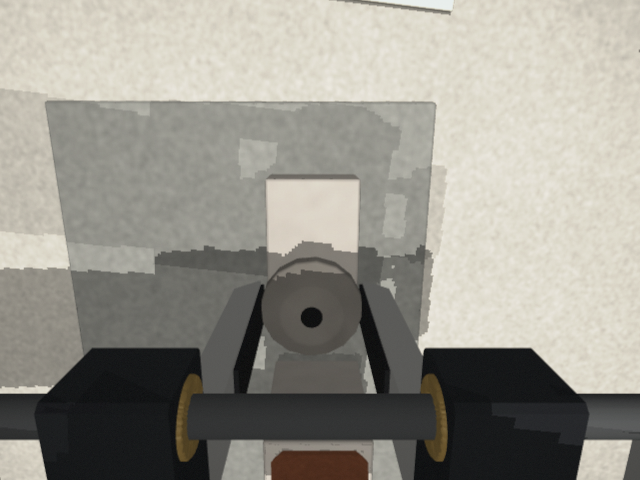

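View pics/w14a.png

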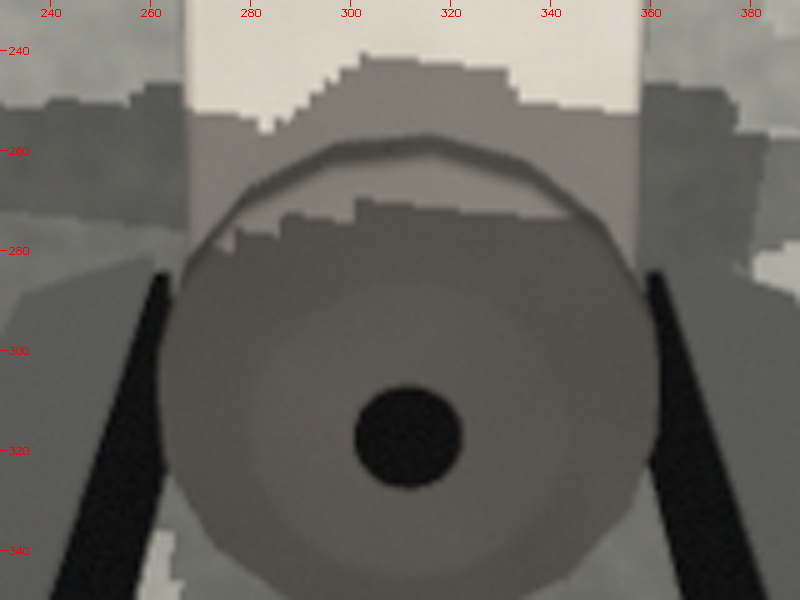

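Run:
```python
from h import *
P=load("w14")
fit(P,[[-.03,.045,.042],[.03,.045,.042]],[[266,179.5],[358.8,179.5]],[.58,.12,.1])
print(ray(P,311.3,317.2,.1281-.0085+.027))
crop("w14",250,165,380,200,6,"w14b")
```

```text
[0.5882 0.1279] 6.48
[[-1.9, 0.1], [1.9, 0.1]]
[0.58743195 0.12891464 0.1466    ]
```

View pics/w14b.png

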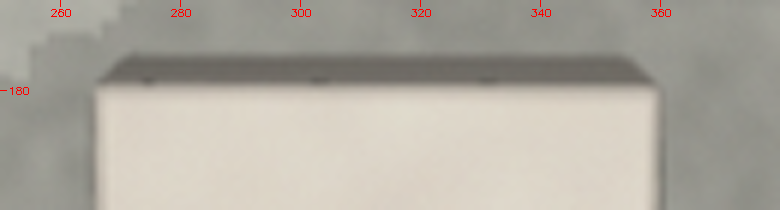

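move_arm --twist '[[0,0,0],[0,0,0],[0,0,0],[0,0,0],[0,0,0],[0,0,0],[0,0,0]]' --delta_pos '[[0.0006,-0.001,-0.02],[0,0,-0.03],[0,0,-0.02],[0,0,-0.008],[0,0,0],[0,0,0],[0,0,0]]' --fingers '[-1,-1,-1,-1,-1,-1,-1]'

```text
time_s: 25.8
tcp_pos: [0.5893, 0.1267, 0.052]
tool_rot: [0.706, 0.04, -0.038, -0.706]
wrist_force: [0.4, -0.3, -0.3]
grip_width: 0.453
```

move_arm --twist '[[0,0,0],[0,0,0],[0,0,0]]' --delta_pos '[[0,0,-0.001],[0,0,-0.001],[0,0,0]]' --fingers '[-1,-1,-1]'

```text
time_s: 26.1
tcp_pos: [0.5883, 0.1264, 0.0486]
tool_rot: [-0.706, -0.039, 0.039, 0.706]
wrist_force: [-0.9, 0.6, -0.2]
grip_width: 0.457
```

move_arm --twist '[[0,0,0],[0,0,0],[0,0,0]]' --delta_pos '[[0,0,-0.001],[0,0,0],[0,0,0]]' --fingers '[-1,-1,-1]'

```text
time_s: 26.4
tcp_pos: [0.5882, 0.1264, 0.0474]
tool_rot: [-0.706, -0.039, 0.039, 0.706]
wrist_force: [0.1, -0.3, 0.1]
grip_width: 0.454
```

move_arm --twist '[[0,0,0],[0,0,0],[0,0,0]]' --delta_pos '[[-0.0006,0.0008,-0.001],[0,0,0],[0,0,0]]' --fingers '[-1,-1,-1]'

```text
time_s: 26.7
tcp_pos: [0.5876, 0.1273, 0.0464]
tool_rot: [0.706, 0.039, -0.039, -0.706]
wrist_force: [-0.7, -0.4, -0.1]
grip_width: 0.453
```

move_arm --twist '[[0,0,0],[0,0,0],[0,0,0]]' --delta_pos '[[0,0,-0.0007],[0,0,0],[0,0,0]]' --fingers '[-1,-1,-1]'

```text
time_s: 27.0
tcp_pos: [0.5876, 0.1272, 0.0457]
tool_rot: [-0.706, -0.039, 0.039, 0.706]
wrist_force: [0.1, -0.4, -0.5]
grip_width: 0.456
```

move_arm --twist '[[0,0,0],[0,0,0],[0,0,0]]' --delta_pos '[[0,0,-0.0007],[0,0,0],[0,0,0]]' --fingers '[-1,-1,-1]'

```text
time_s: 27.3
tcp_pos: [0.5878, 0.1273, 0.0455]
tool_rot: [0.706, 0.039, -0.039, -0.706]
wrist_force: [-2.2, 0.0, 4.0]
grip_width: 0.456
```

move_arm --twist '[[0,0,0],[0,0,0],[0,0,0],[0,0,0],[0,0,0],[0,0,0],[0,0,0],[0,0,0],[0,0,0],[0,0,0],[0,0,0]]' --delta_pos '[[0,0,0],[0,0,0],[0,0,0],[0,0,0.01],[0,0,0.03],[0,0,0.04],[0,0,0.04],[0,0,0.04],[0,-0.03,0.04],[0,-0.04,0],[0,0,0]]' --fingers '[0,0.2,0.3,0.3,0.3,0.3,0.3,1,1,1,1]'

```text
time_s: 28.4
tcp_pos: [0.5887, 0.054, 0.2478]
tool_rot: [0.707, 0.039, -0.036, -0.706]
wrist_force: [-0.0, 0.7, 0.3]
grip_width: 0.953
```

Run:
```python
from h import *
P,im=shot("wrist","w15")
crop("w15",240,100,390,250,5,"w15a")
```

```text
t 28.4 tcp [0.5887 0.054  0.2478] jawyaw 6.12 ydir [ 0.0044 -0.0015 -1.    ] q [-0.1   0.07  1.67 -0.    1.39 -0.21] grip 89.6 F [-0.   0.7  0.3]
```

View pics/w15_raw.png

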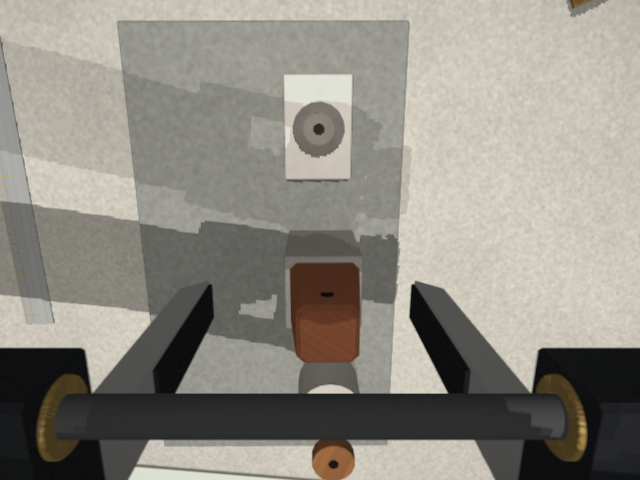

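View pics/w15a.png

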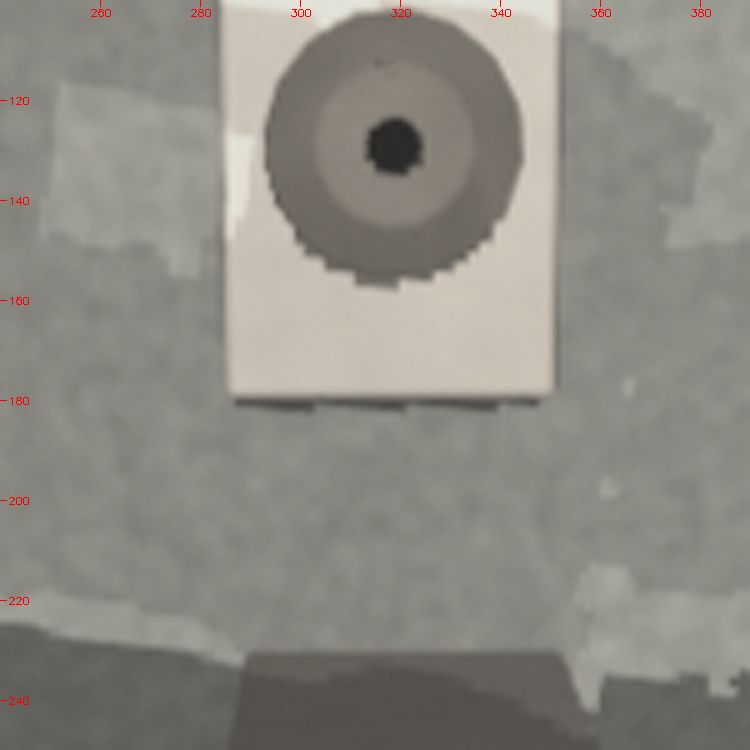

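Run:
```python
from h import *
P=load("w15")
print(ray(P,318.7,129,.064)); ell(P,.022,.0535,293,344.5,102,157,[.58,.12])
fit(P,[[-.03,.045,.042],[.03,.045,.042],[.03,-.045,.042],[-.03,-.045,.042]],[[283.7,74],[352.3,74],[350.5,179],[286,179]],[.58,.12,.1])
b=.0275;a=.032
fit(P,[[-a,a,.102],[a,a,.102]],[[285.5,255.5],[361,255.5]],[.6,0,.1])
```

```text
[0.58840919 0.12820707 0.064     ]
[0.5888 0.1274] [-0.2  0.2  0.7 -0.7]
[0.5883 0.1287] 6.45
[[-1.1, -0.6], [1.3, -1.0], [0.9, 0.8], [-1.1, 1.1]]
[ 0.6055 -0.    ] 6.07
[[-2.3, 0.0], [2.3, 0.1]]
```

move_arm --twist '[[0,0,-1.1],[0,0,-1.1],[0,0,-1.1],[0,0,-1.1],[0,0,-1.1],[0,0,-1.1],[0,0,-1.1],[0,0,-1.1],[0,0,-1.1],[0,0,-1.1],[0,0,-1.1],[0,0,-1.1]]' --delta_pos '[[-0.0025,-0.04,0],[-0.0025,-0.04,0],[-0.0025,-0.04,0],[-0.0025,-0.04,0],[-0.0025,-0.04,0],[-0.0025,-0.04,0],[-0.0025,-0.04,0],[-0.0025,-0.04,0],[-0.0025,-0.04,-0.01],[-0.0025,-0.04,-0.02],[-0.0025,-0.04,-0.02],[-0.0025,-0.03,-0.01]]' --fingers '[1,1,1,1,1,1,1,1,1,1,1,1]'

```text
time_s: 29.65
tcp_pos: [0.5569, -0.4131, 0.1818]
tool_rot: [-0.705, 0.044, -0.042, 0.707]
wrist_force: [0.8, 0.9, 0.2]
grip_width: 1.002
```

move_arm --twist '[[0,0,0],[0,0,0],[0,0,0]]' --delta_pos '[[0,0,0],[0,0,0],[0,0,0]]' --fingers '[1,1,1]'

```text
time_s: 29.95
tcp_pos: [0.5585, -0.4113, 0.1856]
tool_rot: [-0.706, 0.041, -0.042, 0.706]
wrist_force: [-0.3, 0.5, -0.3]
grip_width: 0.998
```

Run:
```python
from h import *
P,im=shot("wrist","w16")
crop("w16",240,60,390,270,4,"w16a")
```

```text
t 29.95 tcp [ 0.5585 -0.4113  0.1856] jawyaw -6.75 ydir [ 5.e-04  1.e-04 -1.e+00] q [-0.8   0.36  1.45  0.    1.33 -0.68] grip 93.8 F [-0.3  0.5 -0.3]
```

View pics/w16_raw.png

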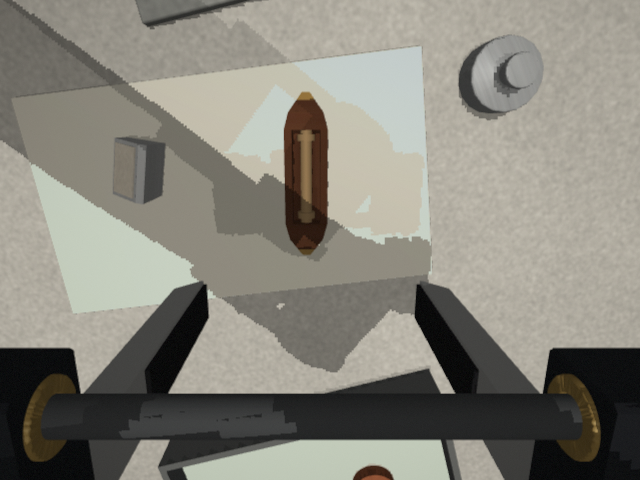

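View pics/w16a.png

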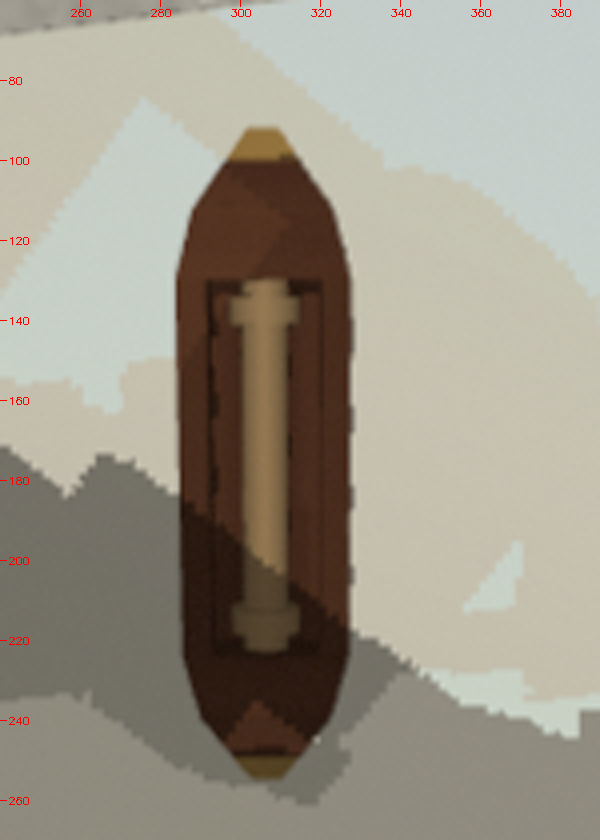

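Run:
```python
from h import *
P=load("w16")
fit(P,[[-.017,.037,.027],[.017,.037,.027],[-.017,-.037,.027],[.017,-.037,.027]],[[284.3,130],[327.6,130],[286,224],[327.3,224]],[.55,-.37,-.1])
for z in (.016,.02,.027): fit(P,[[0,.065,z],[0,-.065,z]],[[305.8,92],[306.7,254.5]],[.55,-.37,-.1])
```

```text
[ 0.5597 -0.3744] -6.47
[[-0.5, 0.0], [0.5, -0.1], [-0.3, 0.2], [0.2, 0.0]]
[ 0.5595 -0.3746] -6.54
[[0.0, 0.8], [-0.0, -1.0]]
[ 0.5596 -0.3743] -6.54
[[-0.0, -0.0], [0.0, 0.0]]
[ 0.5597 -0.3738] -6.54
[[-0.0, -1.5], [0.0, 1.8]]
```

move_arm --twist '[[0,0,0.2],[0,0,0],[0,0,0],[0,0,0],[0,0,0],[0,0,0],[0,0,0],[0,0,0]]' --delta_pos '[[0.0007,0.02,-0.02],[0,0.017,-0.03],[0,0,-0.04],[0,0,-0.04],[0,0,-0.02],[0,0,0],[0,0,0],[0,0,0]]' --fingers '[1,1,1,1,1,0.5,0.5,0.5]'

```text
time_s: 30.8
tcp_pos: [0.5599, -0.3765, 0.0378]
tool_rot: [0.707, -0.04, 0.042, -0.705]
wrist_force: [-0.1, 0.5, 0.4]
grip_width: 0.779
```

Run:
```python
from h import *
tool()
```

```text
t 30.8 tcp [ 0.5599 -0.3765  0.0378] jawyaw -6.62 ydir [ 0.0032 -0.0029 -1.    ] q [-0.76  0.48  1.58  0.    1.07 -0.64] grip 73.3 F [-0.1  0.5  0.4]
```

move_arm --twist '[[0,0,0],[0,0,0],[0,0,0],[0,0,0],[0,0,0]]' --delta_pos '[[-0.0005,0.001,-0.014],[0,0,-0.012],[0,0,-0.002],[0,0,0],[0,0,0]]' --fingers '[0.5,0.5,0.5,0.5,0.5]'

```text
time_s: 31.3
tcp_pos: [0.5579, -0.3748, 0.0069]
tool_rot: [0.706, -0.041, 0.041, -0.706]
wrist_force: [-0.1, 0.5, 0.3]
grip_width: 0.751
```

move_arm --twist '[[0,0,0],[0,0,0]]' --delta_pos '[[0,0,0],[0,0,0]]' --fingers '[0.3,0.1]'

```text
time_s: 31.5
tcp_pos: [0.558, -0.3749, 0.0073]
tool_rot: [0.706, -0.041, 0.041, -0.706]
wrist_force: [-0.2, 0.1, 0.5]
grip_width: 0.614
```

move_arm --twist '[[0,0,0],[0,0,0],[0,0,0],[0,0,0],[0,0,0],[0,0,0]]' --delta_pos '[[0.0008,0.0005,0.001],[0,0,0],[0,0,0],[0,0,0],[0,0,0],[0,0,0]]' --fingers '[0,-0.1,-0.3,-1,-1,-1]'

```text
time_s: 32.1
tcp_pos: [0.5587, -0.3743, 0.0081]
tool_rot: [0.706, -0.041, 0.041, -0.706]
wrist_force: [-0.1, -0.3, 0.3]
grip_width: 0.357
```

Run:
```python
from h import *
P,im=shot("wrist","w17")
T=np.array([.5536,-.0088]);p=np.radians(6.3);M=np.array([[np.cos(p),-np.sin(p)],[np.sin(p),np.cos(p)]])
pl=np.array([.6278,-.1366]); tb=np.array([.6057,-.001])
for c in(pl,tb):
    b=(c-T)@M
    for bx in (-.08,-.075,-.07): print(b.round(4),bx,(T+M@[bx,b[1]]).round(4))
```

```text
t 32.1 tcp [ 0.5587 -0.3743  0.0081] jawyaw -6.65 ydir [ 1.e-04 -0.e+00 -1.e+00] q [-0.76  0.52  1.59  0.    1.03 -0.64] grip 33.5 F [-0.1 -0.3  0.3]
[ 0.0597 -0.1352] -0.08 [ 0.4889 -0.1519]
[ 0.0597 -0.1352] -0.075 [ 0.4939 -0.1514]
[ 0.0597 -0.1352] -0.07 [ 0.4989 -0.1508]
[0.0526 0.002 ] -0.08 [ 0.4739 -0.0156]
[0.0526 0.002 ] -0.075 [ 0.4788 -0.015 ]
[0.0526 0.002 ] -0.07 [ 0.4838 -0.0145]
```

View pics/w17_raw.png

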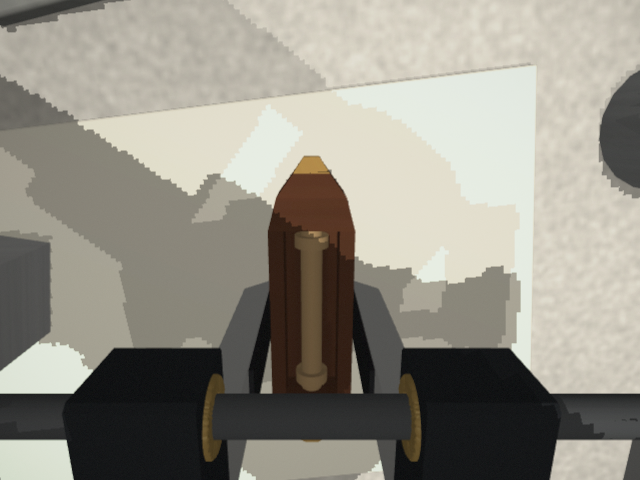

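move_arm --twist '[[0,0,0],[0,0,0],[0,0,0],[0,0,1.5],[0,0,1.6],[0,0,1.6],[0,0,1.6],[0,0,1.6],[0,0,1.7],[0,0,1.7],[0,0,1.6],[0,0,0]]' --delta_pos '[[0,0,0.02],[0,0,0.03],[0,0,0.04],[-0.008,0.027,0.02],[-0.008,0.028,0],[-0.008,0.028,0],[-0.008,0.028,0],[-0.008,0.028,0],[-0.008,0.028,0],[-0.008,0.028,0],[-0.0088,0.0279,0],[0,0,0]]' --fingers '[-1,-1,-1,-1,-1,-1,-1,-1,-1,-1,-1,-1]'

```text
time_s: 33.35
tcp_pos: [0.4924, -0.1485, 0.1172]
tool_rot: [-0.705, -0.039, 0.04, 0.707]
wrist_force: [0.8, -1.4, 0.3]
grip_width: 0.359
```

move_arm --twist '[[0,0,0],[0,0,0],[0,0,0]]' --delta_pos '[[0,0,0],[0,0,0],[0,0,0]]' --fingers '[-1,-1,-1]'

```text
time_s: 33.65
tcp_pos: [0.4942, -0.1523, 0.1181]
tool_rot: [0.706, 0.038, -0.038, -0.706]
wrist_force: [-0.9, -0.4, -1.7]
grip_width: 0.361
```

Run:
```python
from h import *
P,im=shot("wrist","w18")
```

```text
t 33.65 tcp [ 0.4942 -0.1523  0.1181] jawyaw 6.18 ydir [ 2.e-04 -3.e-04 -1.e+00] q [-0.52  0.03  1.96 -0.    1.15 -0.63] grip 33.9 F [-0.9 -0.4 -1.7]
```

View pics/w18_raw.png

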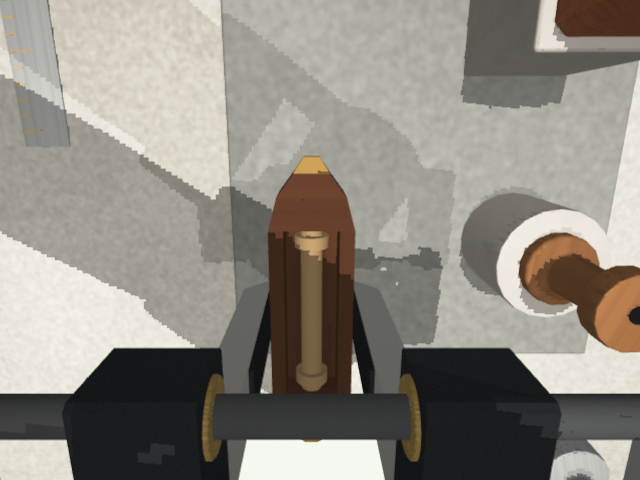

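move_arm --twist '[[0,0,0],[0,0,0],[0,0,0],[0,0,0],[0,0,0],[0,0,0],[0,0,0],[0,0,0]]' --delta_pos '[[-0.0003,0.0009,-0.02],[0,0,-0.03],[0,0,-0.03],[0,0,-0.018],[0,0,0],[0,0,0],[0,0,-0.001],[0,0,0]]' --fingers '[-1,-1,-1,-1,-1,-1,-1,-1]'

```text
time_s: 34.5
tcp_pos: [0.4945, -0.1511, 0.0203]
tool_rot: [0.707, 0.039, -0.038, -0.706]
wrist_force: [0.1, -0.4, -0.8]
grip_width: 0.359
```

move_arm --twist '[[0,0,0],[0,0,0],[0,0,0]]' --delta_pos '[[0,0,-0.001],[0,0,0],[0,0,0]]' --fingers '[-1,-1,-1]'

```text
time_s: 34.8
tcp_pos: [0.4937, -0.1505, 0.0183]
tool_rot: [0.706, 0.039, -0.038, -0.706]
wrist_force: [-0.6, -0.1, -0.6]
grip_width: 0.361
```

move_arm --twist '[[0,0,0],[0,0,0],[0,0,0],[0,0,0]]' --delta_pos '[[0,-0.0008,-0.001],[0,0,-0.001],[0,0,0],[0,0,0]]' --fingers '[-1,-1,-1,-1]'

```text
time_s: 35.2
tcp_pos: [0.4935, -0.1512, 0.0159]
tool_rot: [-0.706, -0.038, 0.039, 0.706]
wrist_force: [-0.6, 0.2, -0.5]
grip_width: 0.364
```

move_arm --twist '[[0,0,0],[0,0,0],[0,0,0]]' --delta_pos '[[0,0,-0.001],[0,0,0],[0,0,0]]' --fingers '[-1,-1,-1]'

```text
time_s: 35.5
tcp_pos: [0.4937, -0.1513, 0.0151]
tool_rot: [0.706, 0.039, -0.038, -0.706]
wrist_force: [-0.1, 0.3, -0.9]
grip_width: 0.354
```

Run:
```python
from h import *
tool()
```

```text
t 35.5 tcp [ 0.4937 -0.1513  0.0151] jawyaw 6.25 ydir [ 2.e-04 -2.e-04 -1.e+00] q [-0.52  0.2   2.   -0.    0.94 -0.63] grip 33.2 F [-0.1  0.3 -0.9]
```

move_arm --twist '[[0,0,0],[0,0,0],[0,0,0]]' --delta_pos '[[0,0,-0.0007],[0,0,0],[0,0,0]]' --fingers '[-1,-1,-1]'

```text
time_s: 35.8
tcp_pos: [0.4937, -0.1513, 0.0151]
tool_rot: [-0.706, -0.038, 0.039, 0.706]
wrist_force: [-2.0, 0.6, 5.4]
grip_width: 0.358
```

move_arm --twist '[[0,0,0],[0,0,0],[0,0,0],[0,0,0],[0,0,0],[0,0,0],[0,0,0],[0,0,0],[0,0,0],[0,0,0]]' --delta_pos '[[0,0,0.0004],[0,0,0],[0,0,0],[0,0,0.02],[0,0,0.04],[0,0,0.04],[0,-0.03,0.04],[0,-0.04,0.04],[0,0,0],[0,0,0]]' --fingers '[-0.2,0,0.2,0.2,0.2,0.5,1,1,1,1]'

```text
time_s: 36.8
tcp_pos: [0.4936, -0.2171, 0.1904]
tool_rot: [0.706, 0.038, -0.038, -0.706]
wrist_force: [0.0, -0.3, -0.1]
grip_width: 0.977
```

Run:
```python
from h import *
P,im=shot("wrist","w19")
crop("w19",180,60,430,260,3,"w19a")
```

```text
t 36.8 tcp [ 0.4936 -0.2171  0.1904] jawyaw 6.17 ydir [ 9.e-04 -3.e-04 -1.e+00] q [-0.62 -0.    1.86  0.    1.29 -0.73] grip 91.9 F [ 0.  -0.3 -0.1]
```

View pics/w19_raw.png

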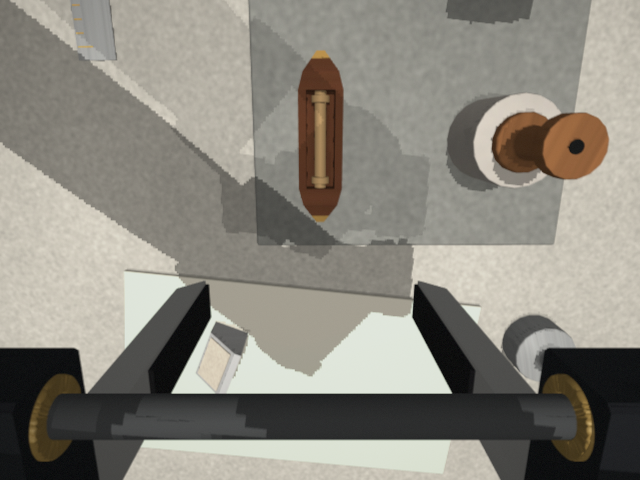

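View pics/w19a.png

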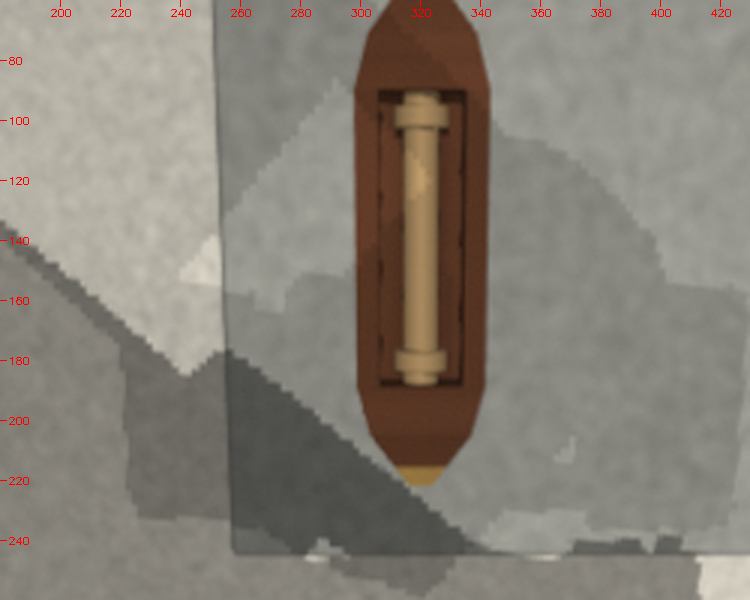

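Run:
```python
from h import *
P=load("w19")
s=fit(P,[[-.017,.037,.034],[.017,.037,.034],[-.017,-.037,.034],[.017,-.037,.034]],[[298.3,89.5],[343,89.5],[299.5,189],[341.8,189]],[.49,-.15,.1])
fit(P,[[0,.065,.027],[0,-.065,.027]],[[320,51],[320.5,221]],[.49,-.15,.1])
print("front edge dir:")
a=ray(P,257.8,244.5,.012);b=ray(P,249,3,.012);print(np.degrees(np.arctan2(-(b-a)[0],(b-a)[1])))
c=ray(P,553,244.5,.012);print(np.degrees(np.arctan2((c-a)[1],(c-a)[0])),np.linalg.norm(c-a),a,c)
# plinth top ellipse
ell(P,.032,.072,473.5,None,93,187.5,[.62,-.13])
```

```text
[ 0.4946 -0.151 ] 6.51
[[-0.4, 0.3], [0.5, 0.0], [-0.4, -0.1], [0.3, -0.3]]
[ 0.4944 -0.151 ] 6.74
[[-0.0, -0.5], [0.0, 0.6]]
front edge dir:
6.374102353764171
6.2230195203098 0.2574371323939848 [ 0.45079833 -0.24507016  0.012     ] [ 0.70671852 -0.2171643   0.012     ]
[ 0.6291 -0.1358] [ 0.  -1.   1.1]
```

move_arm --twist '[[0,0,7.65],[0,0,7.65],[0,0,7.65],[0,0,7.65],[0,0,7.65],[0,0,7.65],[0,0,7.65],[0,0,7.65],[0,0,7.65],[0,0,0],[0,0,0]]' --delta_pos '[[-0.001,-0.016,0],[-0.001,-0.017,0],[-0.001,-0.017,0],[-0.001,-0.017,0],[-0.001,-0.017,0],[-0.001,-0.017,-0.005],[-0.001,-0.017,-0.005],[-0.001,-0.017,-0.005],[-0.001,-0.016,-0.005],[0,0,0],[0,0,0]]' --fingers '[1,1,1,1,1,1,1,1,1,1,1]'

```text
time_s: 37.95
tcp_pos: [0.4841, -0.3659, 0.1682]
tool_rot: [-0.56, -0.43, 0.43, 0.562]
wrist_force: [0.7, -0.3, -0.1]
grip_width: 0.997
```

Run:
```python
from h import *
P,im=shot("wrist","w20")
crop("w20",250,110,390,260,5,"w20a")
```

```text
t 37.95 tcp [ 0.4841 -0.3659  0.1682] jawyaw 74.96 ydir [-0.0022  0.003  -1.    ] q [-0.83  0.18  1.7   0.    1.26 -2.14] grip 93.7 F [ 0.7 -0.3 -0.1]
```

View pics/w20_raw.png

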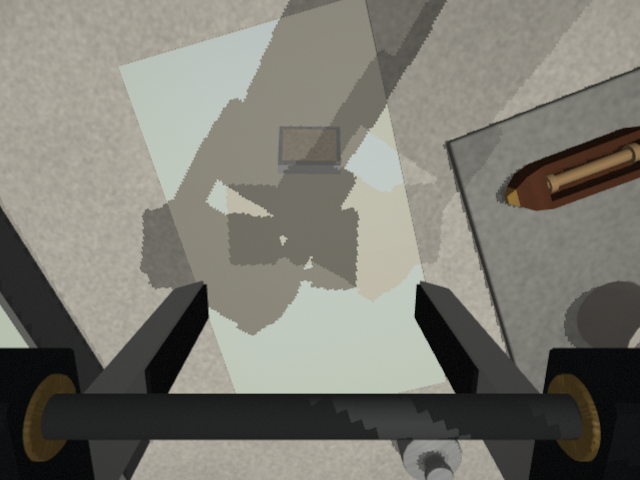

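View pics/w20a.png

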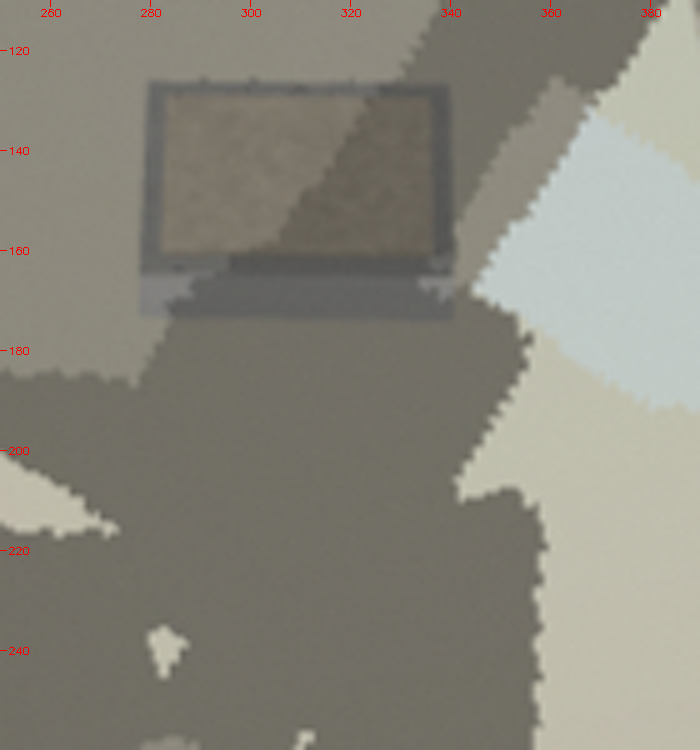

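Run:
```python
from h import *
P=load("w20")
fit(P,[[-.016,-.022,.027],[-.016,.022,.027],[.016,-.022,.047],[.016,.022,.047]],[[279.5,126.5],[340,126.7],[277.7,173.3],[341.2,174]],[.425,-.35,-.25])
```

```text
[ 0.4262 -0.3508] -15.39
[[-0.0, -0.2], [0.0, 0.0], [0.4, 0.2], [-0.4, -0.0]]
```

move_arm --twist '[[0,0,-0.3],[0,0,0],[0,0,0],[0,0,0],[0,0,0],[0,0,0],[0,0,0]]' --delta_pos '[[-0.02,0.005,-0.02],[-0.025,0.006,-0.02],[-0.013,0.004,-0.03],[0,0,-0.02],[0,0,0],[0,0,0],[0,0,0]]' --fingers '[1,1,1,1,0.6,0.6,0.6]'

```text
time_s: 38.7
tcp_pos: [0.4277, -0.3532, 0.0818]
tool_rot: [0.563, 0.43, -0.429, -0.561]
wrist_force: [-0.2, 0.0, 0.1]
grip_width: 0.807
```

Run:
```python
from h import *
tool()
```

```text
t 38.7 tcp [ 0.4277 -0.3532  0.0818] jawyaw 74.81 ydir [ 0.0018 -0.0022 -1.    ] q [-0.89  0.17  1.89  0.    1.08 -2.2 ] grip 75.8 F [-0.2  0.   0.1]
```

move_arm --twist '[[0,0,0],[0,0,0],[0,0,0],[0,0,0],[0,0,0],[0,0,0]]' --delta_pos '[[-0.0015,0.0022,-0.02],[0,0,-0.03],[0,0,-0.02],[0,0,0],[0,0,0],[0,0,0]]' --fingers '[0.6,0.6,0.6,0.6,0.6,0.6]'

```text
time_s: 39.3
tcp_pos: [0.4263, -0.3517, 0.0121]
tool_rot: [0.563, 0.43, -0.429, -0.56]
wrist_force: [0.2, -0.1, 0.5]
grip_width: 0.802
```

Run:
```python
from h import *
tool()
```

```text
t 39.3 tcp [ 0.4263 -0.3517  0.0121] jawyaw 74.8 ydir [ 0.0022 -0.0028 -1.    ] q [-0.9   0.28  1.91  0.    0.95 -2.2 ] grip 75.3 F [ 0.2 -0.1  0.5]
```

move_arm --twist '[[0,0,0],[0,0,0],[0,0,0],[0,0,0],[0,0,0],[0,0,0],[0,0,0],[0,0,0]]' --delta_pos '[[0,0.0007,0],[0,0,0],[0,0,0],[0,0,0],[0,0,0],[0,0,0],[0,0,0],[0,0,0]]' --fingers '[0.3,0.1,0,-0.1,-1,-1,-1,-1]'

```text
time_s: 40.1
tcp_pos: [0.4251, -0.3499, 0.0103]
tool_rot: [0.562, 0.429, -0.429, -0.562]
wrist_force: [-1.0, -0.3, 3.1]
grip_width: 0.463
```

Run:
```python
from h import *
P,im=shot("wrist","w21")
```

```text
t 40.1 tcp [ 0.4251 -0.3499  0.0103] jawyaw 74.8 ydir [ 1.e-04 -2.e-04 -1.e+00] q [-0.89  0.28  1.91 -0.    0.95 -2.2 ] grip 43.6 F [-1.  -0.3  3.1]
```

View pics/w21_raw.png

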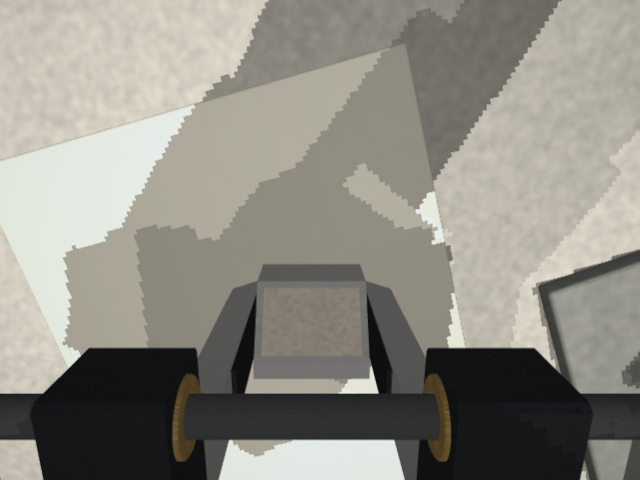

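Run:
```python
from h import *
P=load("w21")
crop("w21",230,250,390,395,5,"w21a")
```

```text
(no output)
```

View pics/w21a.png

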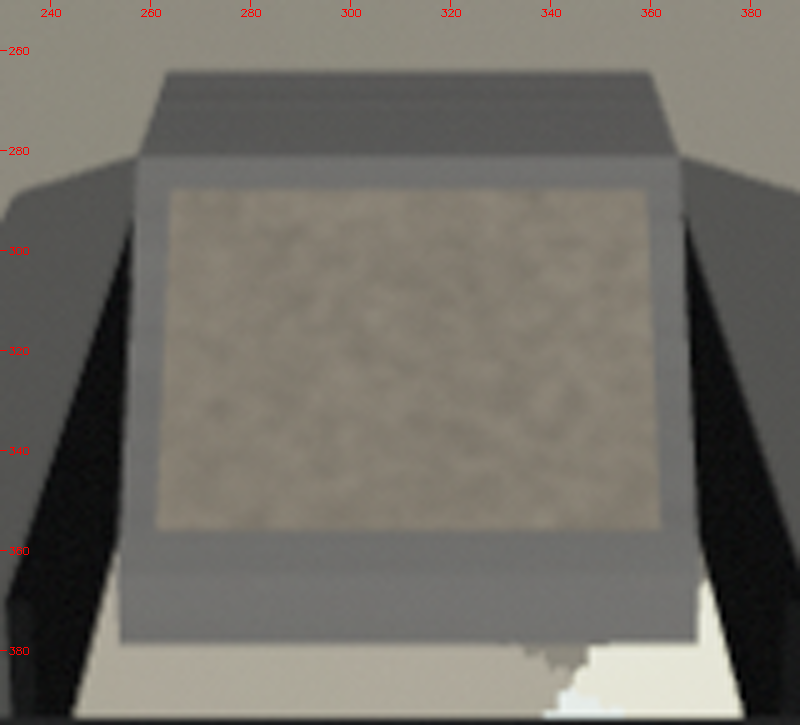

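Run:
```python
from h import *
P=load("w21")
x=fit(P,[[-.016,-.022,.027],[-.016,.022,.027],[.016,-.022,.047],[.016,.022,.047],[-.016,-.022,.005],[-.016,.022,.005]],[[257.3,281.2],[366,281.2],[254,378.5],[369.5,378.5],[263.3,264.5],[360,264.5]],[.425,-.35,-.25])
th=np.radians(74.8-90);d=x[:2]-[.4251,-.3499];print("cap-x off",d@[np.cos(th),np.sin(th)],"cap-y",d@[-np.sin(th),np.cos(th)])
```

```text
[ 0.4263 -0.3497] -15.16
[[0.2, -0.0], [-0.1, -0.0], [-0.1, 0.3], [0.1, 0.3], [0.0, -0.3], [-0.1, -0.3]]
cap-x off 0.0010765293158267442 cap-y 0.0005128095196592013
```

move_arm --twist '[[0,0,0],[0,0,0],[0,0,2.1],[0,0,2.1],[0,0,2.1],[0,0,2.2],[0,0,2.2],[0,0,2.2],[0,0,2.2],[0,0,2.1],[0,0,2.1],[0,0,2.1]]' --delta_pos '[[0,0,0.02],[0,0,0.04],[0.005,0.02,0.04],[0.005,0.035,0.01],[0.005,0.035,0],[0.005,0.035,0],[0.005,0.035,0],[0.005,0.035,0],[0.005,0.035,0],[0.005,0.035,0],[0.006,0.035,0],[0.0067,0.0351,0]]' --fingers '[-1,-1,-1,-1,-1,-1,-1,-1,-1,-1,-1,-1]'

```text
time_s: 41.35
tcp_pos: [0.4773, -0.013, 0.1196]
tool_rot: [-0.472, -0.527, 0.527, 0.472]
wrist_force: [0.9, -0.4, -0.8]
grip_width: 0.467
```

move_arm --twist '[[0,0,0],[0,0,0],[0,0,0],[0,0,0]]' --delta_pos '[[0,0,0],[0,0,0],[0,0,0],[0,0,0]]' --fingers '[-1,-1,-1,-1]'

```text
time_s: 41.75
tcp_pos: [0.4776, -0.0156, 0.12]
tool_rot: [-0.473, -0.526, 0.526, 0.473]
wrist_force: [-0.4, 0.4, -1.3]
grip_width: 0.465
```

Run:
```python
from h import *
P,im=shot("wrist","w22"); shot("scene","s2")
```

```text
t 41.75 tcp [ 0.4776 -0.0156  0.12  ] jawyaw 96.09 ydir [-2.e-04 -1.e-04 -1.e+00] q [-0.27 -0.07  2.06 -0.    1.15 -1.95] grip 43.7 F [-0.4  0.4 -1.3]
t 41.8 tcp [ 0.4777 -0.0156  0.12  ] jawyaw 96.09 ydir [-1.e-04 -1.e-04 -1.e+00] q [-0.27 -0.07  2.06 -0.    1.15 -1.95] grip 43.7 F [-0.1 -0.1 -1.2]
```

View pics/w22_raw.png

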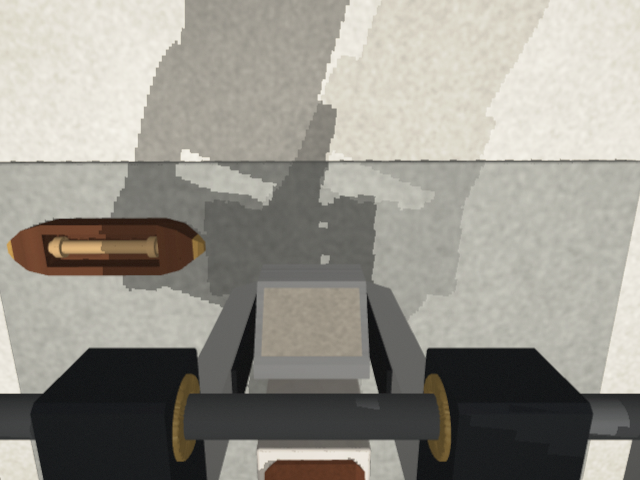

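View pics/s2_raw.png

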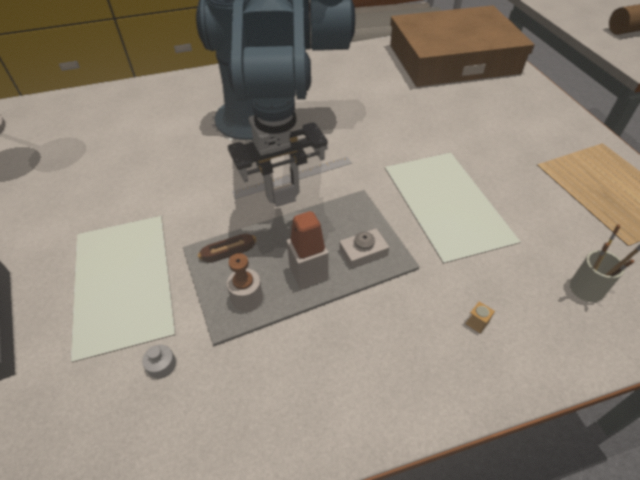

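Run:
```python
from h import *
P=load("w22")
crop("w22",230,390,400,480,4,"w22a")
a=ray(P,20,163,.012);b=ray(P,600,160.7,.012);d=b-a;print("front yaw",np.degrees(np.arctan2(-d[0],d[1])))
x=(ray(P,257.3,450,.102)+ray(P,370,450,.102))/2
th=np.radians(6.25);e=np.array([-np.sin(th),np.cos(th)]);print(x[:2],"block front mid b-y",x[:2]@e,"tcp b-y",np.array([.4777,-.0156])@e)
print("edge dist tcp", (np.array([.4777,-.0156])-a[:2])@[np.cos(th),np.sin(th)])
```

```text
front yaw 6.378063029553454
[ 0.57430251 -0.00370309] block front mid b-y -0.06620359895612085 tcp b-y -0.06751298499305167
edge dist tcp 0.05237038128313121
```

View pics/w22a.png

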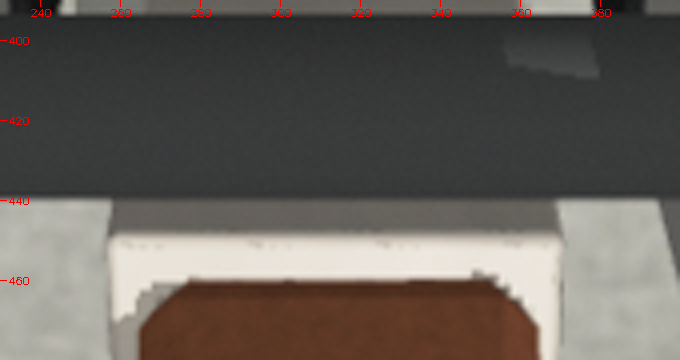

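move_arm --twist '[[0,0,0.2],[0,0,0],[0,0,0],[0,0,0],[0,0,0],[0,0,0],[0,0,0]]' --delta_pos '[[0,0.001,-0.02],[0,0,-0.03],[0,0,-0.03],[0,0,-0.018],[0,0,0],[0,0,0],[0,0,0]]' --fingers '[-1,-1,-1,-1,-1,-1,-1]'

```text
time_s: 42.55
tcp_pos: [0.479, -0.0142, 0.0235]
tool_rot: [0.472, 0.527, -0.527, -0.471]
wrist_force: [-0.4, -0.6, -0.3]
grip_width: 0.462
```

move_arm --twist '[[0,0,0],[0,0,0],[0,0,0],[0,0,0]]' --delta_pos '[[0,0,-0.001],[0,0,-0.001],[0,0,0],[0,0,0]]' --fingers '[-1,-1,-1,-1]'

```text
time_s: 42.95
tcp_pos: [0.4779, -0.0136, 0.0203]
tool_rot: [0.471, 0.527, -0.527, -0.471]
wrist_force: [-0.4, 0.7, -0.3]
grip_width: 0.467
```

Run:
```python
from h import *
tool()
```

```text
t 42.95 tcp [ 0.4779 -0.0136  0.0203] jawyaw 96.4 ydir [ 4.e-04 -1.e-04 -1.e+00] q [-0.27  0.11  2.1  -0.    0.94 -1.95] grip 43.9 F [-0.4  0.7 -0.3]
```

move_arm --twist '[[0,0,0],[0,0,0],[0,0,0],[0,0,0]]' --delta_pos '[[0,-0.001,-0.001],[0,0,-0.001],[0,0,0],[0,0,0]]' --fingers '[-1,-1,-1,-1]'

```text
time_s: 43.35
tcp_pos: [0.4777, -0.0146, 0.018]
tool_rot: [-0.471, -0.527, 0.527, 0.471]
wrist_force: [0.7, -0.6, -1.5]
grip_width: 0.47
```

move_arm --twist '[[0,0,0],[0,0,0],[0,0,0]]' --delta_pos '[[0,0,-0.0007],[0,0,0],[0,0,0]]' --fingers '[-1,-1,-1]'

```text
time_s: 43.65
tcp_pos: [0.4777, -0.0146, 0.0174]
tool_rot: [-0.471, -0.527, 0.527, 0.471]
wrist_force: [0.6, -0.4, -0.9]
grip_width: 0.467
```

move_arm --twist '[[0,0,0],[0,0,0],[0,0,0]]' --delta_pos '[[0,0,-0.0007],[0,0,0],[0,0,0]]' --fingers '[-1,-1,-1]'

```text
time_s: 43.95
tcp_pos: [0.4778, -0.0146, 0.0173]
tool_rot: [-0.471, -0.527, 0.527, 0.471]
wrist_force: [-2.6, 0.7, 5.2]
grip_width: 0.467
```

move_arm --twist '[[0,0,0],[0,0,0],[0,0,0],[0,0,0],[0,0,0],[0,0,0],[0,0,0],[0,0,0],[0,0,0],[0,0,0],[0,0,0],[0,0,0]]' --delta_pos '[[0,0,0.0003],[0,0,0],[0,0,0],[0,0,0.01],[0,0,0.03],[0,0,0.04],[0,0,0.05],[0,0,0.05],[0,0,0.05],[0.02,0,0.05],[0.04,0,0.02],[0.03,0,0]]' --fingers '[0.1,0.2,0.2,0.2,0.2,0.2,0.5,1,1,1,1,1]'

```text
time_s: 45.15
tcp_pos: [0.5694, -0.0149, 0.3195]
tool_rot: [0.474, 0.529, -0.525, -0.468]
wrist_force: [-0.6, -0.5, -0.2]
grip_width: 1.0
```

move_arm --twist '[[0,0,0],[0,0,0]]' --delta_pos '[[0,0,0],[0,0,0]]' --fingers '[1,1]'

```text
time_s: 45.35
tcp_pos: [0.566, -0.0145, 0.3132]
tool_rot: [-0.471, -0.527, 0.527, 0.472]
wrist_force: [0.2, 0.2, 0.1]
grip_width: 1.002
```

Run:
```python
from h import *
P,im=shot("wrist","w23")
crop("w23",230,130,410,280,4,"w23a")
```

```text
t 45.35 tcp [ 0.566  -0.0145  0.3132] jawyaw 96.41 ydir [-1.2e-03  2.0e-04 -1.0e+00] q [-0.23 -0.02  1.65 -0.    1.51 -1.91] grip 94.2 F [0.2 0.2 0.1]
```

View pics/w23_raw.png

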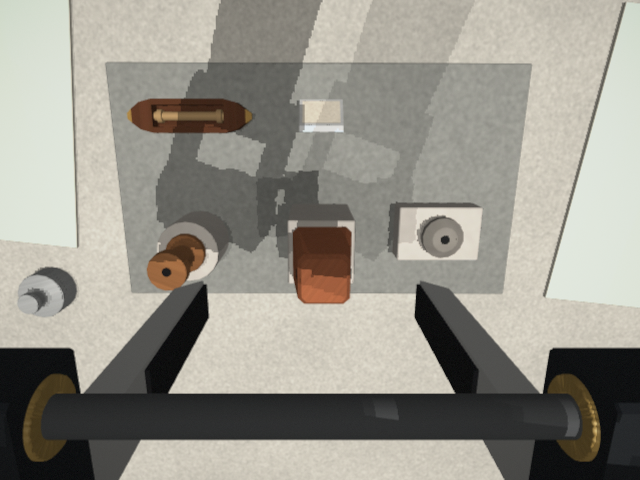

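View pics/w23a.png

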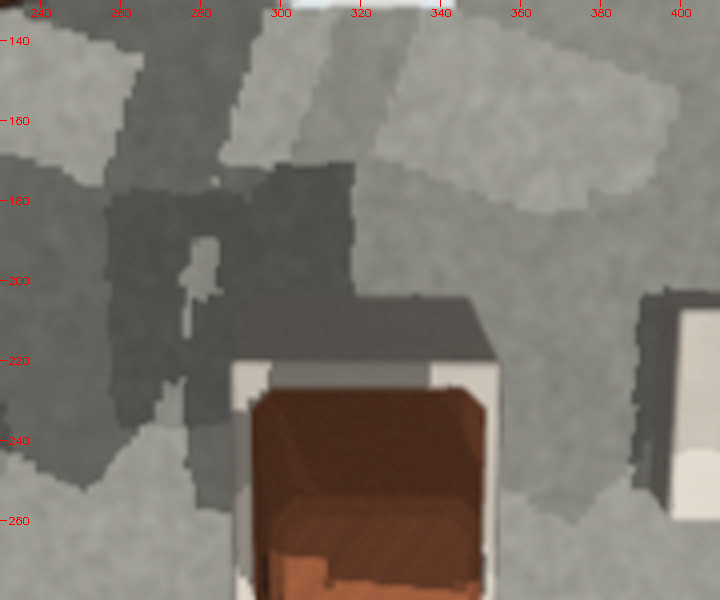

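Run:
```python
from h import *
P=load("w23")
th=np.radians(6.3);M=np.array([[np.cos(th),np.sin(th)],[-np.sin(th),np.cos(th)]])
B=lambda u,v,z:(M@(ray(P,u,v,z)[:2]-np.array([.6057,-.0009]))*1000).round(1)
print("block front L/R",B(288.3,220.3,.102),B(354.5,220.3,.102))
for z in(.102,.107): print("foot front",B(322,227,z), "foot L/R",B(292.7,245,z),B(351.2,245,z))
print("block L/R at 245",B(288.5,245,.102),B(354,245,.102))
crop("w23",280,85,370,145,8,"w23b"); crop("w23",280,205,370,310,7,"w23c")
a=ray(P,108,63,.012);b=ray(P,531,65,.012);d=b-a;print("front yaw",np.degrees(np.arctan2(-d[0],d[1])))
print("tips",B(128,115.5,.027),B(253.5,116.3,.027))
```

```text
block front L/R [-31.6 -30.2] [-31.7  31.9]
foot front [-25.2   1.5] foot L/R [ -7.5 -26.3] [-7.7 29.4]
foot front [-26.4   1.3] foot L/R [ -8.9 -26.1] [-9.1 28.9]
block L/R at 245 [ -7.5 -30.3] [-7.7 32.1]
front yaw 6.237523357134086
tips [-127.  -200.9] [-126.6  -69.4]
```

View pics/w23b.png

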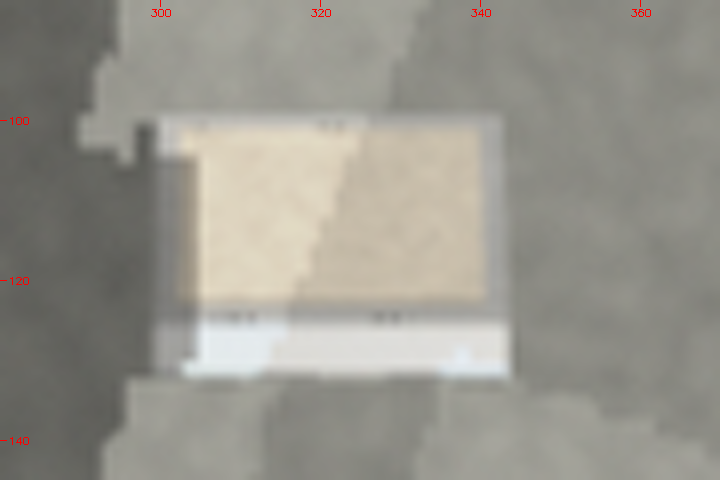

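View pics/w23c.png

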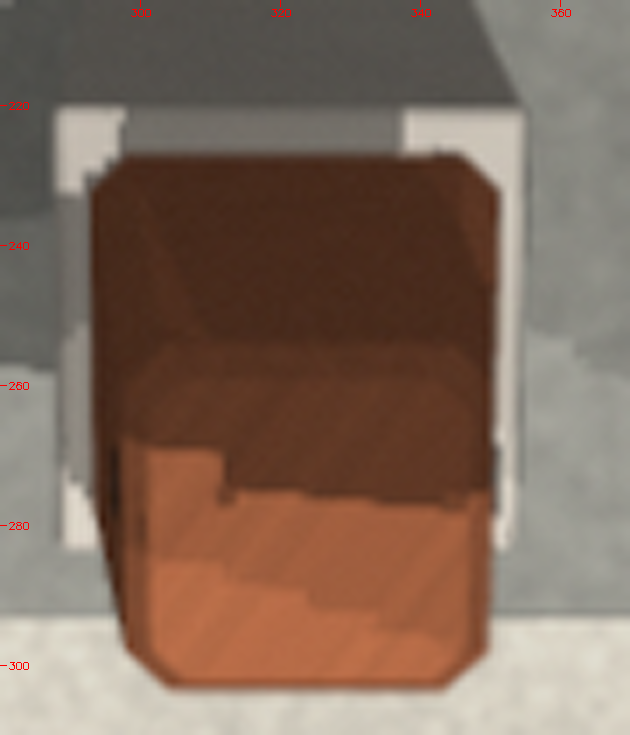

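Run:
```python
from h import *
P=load("w23")
x=fit(P,[[-.016,-.022,.034],[-.016,.022,.034],[.016,-.022,.054],[.016,.022,.054]],[[300,99.5],[342.7,99.5],[299,132],[343.9,132]],[.48,-.015,.1])
th=np.radians(6.3);M=np.array([[np.cos(th),np.sin(th)],[-np.sin(th),np.cos(th)]])
print(M@(x[:2]-[.6057,-.0009]))
ell(P,.032,.072,157,219,None,None,[.627,-.136])
```

```text
[ 0.4791 -0.0135] 6.37
[[-0.2, -0.1], [0.1, 0.0], [0.5, -0.0], [-0.3, 0.1]]
[-0.12721083  0.00135979]
[ 0.6395 -0.1341] [0. 0.]
```

Run:
```python
from h import *
P,im=shot("scene","s3")
a=cv2.imread("pics/scene0.png")[335:385,130:190].astype(int);b=im[335:385,130:190].astype(int);print("steel diff",abs(a-b).mean())
crop("s3",170,180,430,340,3,"s3a")
```

```text
t 45.4 tcp [ 0.5656 -0.0145  0.3132] jawyaw 96.4 ydir [-1.2e-03  2.0e-04 -1.0e+00] q [-0.23 -0.02  1.65 -0.    1.51 -1.91] grip 94.0 F [-0.6  0.7  0.2]
steel diff 0.9837777777777778
```

View pics/s3a.png

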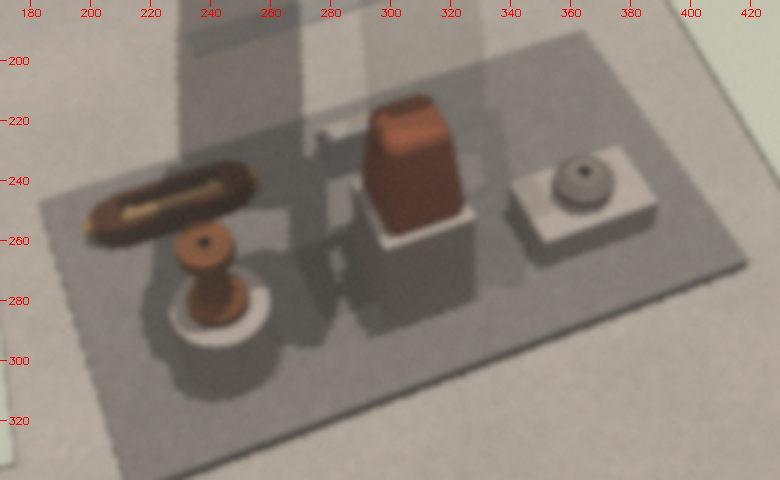

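```bash
python3 -c "
from bench import env
print(env.hand_in())"
```

```text
the job is handed in; nothing more can be done
None
```

I placed all five pieces in the order asked and handed the job in at about 45 s. Each was lowered until the wrist force showed contact before I let go. The hand-in gives no verdict, so what follows rests on my own last pictures.

| Piece | Where it stands | What the last check showed |
|---|---|---|
| Loom weight | Tall block, sides square to it | About 0.5 mm off sideways. Two views disagree on how far back it sits: 0.5 mm in one, 0.8 to 2 mm in the other. |
| Bobbin | Upright on the round plinth | Centred within about 1 mm |
| Whorl | Flat on the slab | Centred within about 1 mm |
| Shuttle | On the board in front of the plinth | Parallel to the front edge within about 0.4°, centred within about 1 mm |
| Caption wedge | On the board in front of the tall block, slope to the front | Square within about 0.1°, centred within about 0.5 mm |

- **Clearances:** the shuttle and wedge are wholly on the board and clear of the blocks.
- **Steel weight:** it looks unmoved; its patch of the scene picture matches the first one.
- **Arm:** it ended open and well above everything, touching nothing.
- **Poor measurement:** one fit of the plinth from the last wrist view came out about 12 mm off. I had fed it too few points, so I discarded it and used the earlier views, which agree within about 2 mm.

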